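# Sort the hub and the shaker canister by weight into their sprung stands

### The arm

A 6-joint arm with a two-finger parallel gripper is mounted at the origin on the work surface. World frame = base frame: x ahead of the robot, y to its left, z up, the work surface at z = 0. Lengths are in m, angles in rad, forces in N, time in s.
With the tool pointing down it reaches from about 0.35 to 0.775 m from the base axis. Payload 7.3 kg.
Tool frame: the origin (TCP) lies on the centre line of the jaws, within the pads' length; the fingertips stand robot.nose_length ahead of it and the grasp point (between the pads) is the TCP (robot.nose_length is the distance from the TCP to the fingertips, in m); z points along the fingers, y is the direction in which the jaws open and shut (so a half turn about z gives the same grasp; the last joint's range is limited). The gripper opens to 92 mm and grips with 3 to 60 N. Pads are 19 mm wide; open, the fingers measure 130 mm over their backs; the gripper's body (75 mm by 190 mm) begins 47 mm behind the grasp point.
Start: joints at [1.162, 0.342, 1.524, -0, 1.275, -0.146], TCP at [0.136, 0.507, 0.218] pointing down, gripper open.
Joint ranges: [-2.53, 2.53], [-0.77, 2.02], [0.04, 2.7], [-1, 4.14], [0.28, 2.66], [-3.11, 3.11]. Speed limits (rad/s): [2.57, 2.57, 3.14, 3.14, 3.14, 3.14].

### API

Orientations are given as [roll, pitch, yaw] about the fixed x, y, z axes, in that order (R = Rz(yaw) Ry(pitch) Rx(roll)).
In Python, from cell import robot, read_camera gives the robot as it stands.
- The arm moves only by the shell command python3 -m crank 'ROWS' [FORCE]. ROWS is JSON, a list of rows, each a list of 7 numbers: the shift along the tool's x, y, z in cm, then the turn, a rotation vector about the tool's x, y, z in degrees, then the opening, from 0 (shut) to 1 (fully open). In form: [[tx, ty, tz, wx, wy, wz, jaw], ...]. A call has 1 to 5 rows; each row is the pose to reach, as a shift and turn from the pose commanded when the call began, along the tool's axes at that moment; what a row does not reach only later rows make up. A row lasts 1/8 s, in which the tool goes at most 62.5 mm and 10.7 degrees, less where a joint would pass 70% of its speed; a pose out of reach is approached as far as the arm can. A call with a gripper value outside its range is refused whole. The fingers move at their own pace and stop on an object; FORCE is the grip in N (left out, the last holds). Time passes only in rows, so rows that repeat a pose let the fingers close. It gives the time, the measured TCP pose, the force and the opening at its end, in the units of the state.
- robot.observe(): the state, without advancing time (a new reading comes with each control period).
- read_camera(name): name is "side" or "top"; returns a dict with "frame" (480x640x3 uint8, red, green, blue), "intrinsics" (3x3 intrinsics, pixels), "distortion" ([k1, k2, p1, p2, k3] as OpenCV has them; the pictures are not rectified), "R" (3x3) and "t" (3): a world point X has camera coordinates R X + t. Camera axes: x right, y down, z forward; pixel columns grow to the right and rows downward; lengths in m; the calibration is good to about 2 mm. A picture is of the moment at which its call begins. There is no depth.
- robot.hand_in(): hands the job in, once; it reports no verdict.
The state is a dict: "time": time; "qpos": joint angles; "qvel": joint speeds; "joint_efforts": joint torques, N m; "tool_pos": TCP position; "tool_rot": TCP orientation; "contact_force": force on the tool from outside, world axes, zero at the start; "torque": the same for the moment, N m; "opening": finger opening in m.
Only numpy, scipy, OpenCV 4.12 (cv2) and the standard library are available. Lean on these libraries where they do the work, as an engineer would, in place of code of your own. Each camera call takes 0.05 s, during which the arm holds its last target.

### The job

Feel by lifting whether the aluminium hub and the shaker canister are light (hollow, under 250 g) or heavy (solid or filled, over 250 g), and put each upright into the sprung cup made for its shape: round foot for light, square foot for heavy. Push each one gently past the clips until it sits fully home on the cup's floor, never so hard that the cup's spring bottoms out, then ease the spring back up before letting go. Leave everything else on the ledge alone.

Things in the scene. Friction and masses are not known exactly. Their poses are not given: they have to be found in the camera images.
- hub: Counterweight hub of bare aluminium standing upright: a round flange 52 mm across and 25 mm high, its foot tapered 3 mm over 8 mm, with a round grip boss 34 mm across above it, 65 mm tall in all, a dark band near the top. It is hollow or solid inside, which cannot be seen: it weighs 100 to 400 g. Origin: centre of its underside, z up along its axis. Grip it by the boss, 35 to 65 mm above its underside.
- canister: Closed shaker canister of bare aluminium standing upright: a plain cylinder 38 mm across and 95 mm tall with a thin dark band near each end, its foot tapered 3 mm over 8 mm. Its filling cannot be seen: it weighs 100 to 400 g. Origin: centre of its underside, z up along its axis. Grip it in its upper half, so that the fingertips stay above the cup's rim when it is home.
- cup_hub_round_floor (a point): Centre of the inner floor of the grey cup on the fixed stand with a round foot plate (92 mm across): the stand for a LIGHT hub. Floor 64 mm above the ledge when empty; bore 57 mm, flared rim 27 mm above the floor, 71 mm across. 11 mm above the floor two opposed spring clips stand 2 mm proud of the hub's side: pushing past takes about 2 to 6 N, varying. z is up; the point sinks with the cup.
- cup_hub_round (a joint): How far that cup (hub, round foot) has sunk on its spring, in m: 0 empty, 0.028 bottomed out. It moves straight down, 1.67 mm per N (600 N/m), so it gives way while a part is pushed past the clips, and at rest sinks by the part's weight (4.1 mm for 250 g).
- cup_hub_square_floor (a point): Centre of the inner floor of the grey cup on the fixed stand with a square foot plate (90 mm): the stand for a HEAVY hub. Floor 64 mm above the ledge when empty; bore 57 mm, flared rim 27 mm above the floor, 71 mm across. 11 mm above the floor two opposed spring clips stand 2 mm proud of the hub's side: pushing past takes about 2 to 6 N, varying. z is up; the point sinks with the cup.
- cup_hub_square (a joint): How far that cup (hub, square foot) has sunk on its spring, in m: 0 empty, 0.028 bottomed out. It moves straight down, 1.67 mm per N (600 N/m), so it gives way while a part is pushed past the clips, and at rest sinks by the part's weight (4.1 mm for 250 g).
- cup_canister_round_floor (a point): Centre of the inner floor of the grey cup on the fixed stand with a round foot plate (92 mm across): the stand for a LIGHT canister. Floor 64 mm above the ledge when empty; bore 43 mm, flared rim 45 mm above the floor, 57 mm across. 11 mm above the floor two opposed spring clips stand 2 mm proud of the canister's side: pushing past takes about 2 to 6 N, varying. z is up; the point sinks with the cup.
- cup_canister_round (a joint): How far that cup (canister, round foot) has sunk on its spring, in m: 0 empty, 0.028 bottomed out. It moves straight down, 1.67 mm per N (600 N/m), so it gives way while a part is pushed past the clips, and at rest sinks by the part's weight (4.1 mm for 250 g).
- cup_canister_square_floor (a point): Centre of the inner floor of the grey cup on the fixed stand with a square foot plate (90 mm): the stand for a HEAVY canister. Floor 64 mm above the ledge when empty; bore 43 mm, flared rim 45 mm above the floor, 57 mm across. 11 mm above the floor two opposed spring clips stand 2 mm proud of the canister's side: pushing past takes about 2 to 6 N, varying. z is up; the point sinks with the cup.
- cup_canister_square (a joint): How far that cup (canister, square foot) has sunk on its spring, in m: 0 empty, 0.028 bottomed out. It moves straight down, 1.67 mm per N (600 N/m), so it gives way while a part is pushed past the clips, and at rest sinks by the part's weight (4.1 mm for 250 g).
- harmonica: Chrome harmonica, 100 x 27 x 20 mm, lying loose among the parts; origin under its centre, x along it. Leave alone.
- case: Red harmonica case with a steel latch, 45 x 125 x 33 mm, loose at the back; origin under its centre. Leave alone.
- winder: Green peg winder with a crank handle, 125 mm long, 47 mm high at its -x end, loose; origin under the handle end. Leave alone.
- capo: Dark steel capo, 85 mm long, 14 mm high, loose at the back; origin under its centre. Leave alone.
- mug: White ceramic mug, 80 mm across, fixed, with two drumsticks standing up to 400 mm above the ledge and leaning up to 80 mm off its axis; origin under its centre. Keep clear.
- tuner_mount: Tilted aluminium tuner mount with a black knob, fixed, 100 x 120 x 105 mm, at the back; origin under its centre. Keep clear.

How it is judged:
At the end, for the whole second after the job is handed in: Hub in a hub cup, canister in a canister cup, upright (0.06 rad), home on the floor (2 mm, centred to 5 mm), at rest and released; in a round-footed stand the part weighs under 290 g (cup sunk under 4.7 mm), in a square-footed one over 210 g (over 3.4 mm) (((z of hub in the frame of cup_hub_round_floor between -0.002 and 0.002 m and horizontal distance between hub and cup_hub_round_floor below 0.005 m and angle between hub's own z axis and vertical below 0.06 rad and value of joint cup_hub_round below 0.00474 m) or (z of hub in the frame of cup_hub_square_floor between -0.002 and 0.002 m and horizontal distance between hub and cup_hub_square_floor below 0.005 m and angle between hub's own z axis and vertical below 0.06 rad and value of joint cup_hub_square above 0.00343 m)) and linear speed of each of hub, canister below 0.02 m/s and ((z of canister in the frame of cup_canister_round_floor between -0.002 and 0.002 m and horizontal distance between canister and cup_canister_round_floor below 0.005 m and angle between canister's own z axis and vertical below 0.06 rad and value of joint cup_canister_round below 0.00474 m) or (z of canister in the frame of cup_canister_square_floor between -0.002 and 0.002 m and horizontal distance between canister and cup_canister_square_floor below 0.005 m and angle between canister's own z axis and vertical below 0.06 rad and value of joint cup_canister_square above 0.00343 m))); the robot touches nothing.
It fails at once if a cup is pressed so hard that its spring all but bottoms out (sunk over 26 mm, 15.6 N) (value of joint any of cup_hub_round, cup_hub_square, cup_canister_round, cup_canister_square above 0.026 m).
It fails at once if a cup is let snap back up on its spring (faster than 0.25 m/s) (velocity of joint any of cup_hub_round, cup_hub_square, cup_canister_round, cup_canister_square below -0.25 m/s).
It fails at once if the harmonica, case, winder or capo is shifted by more than 15 mm (distance of any of harmonica, case, winder, capo from where it was at the start of the episode above 0.015 m).
It fails at once if the mug or the tuner mount is struck (over 5 N) (contact force between the arm and mug above 5 N or contact force between the arm and tuner_mount above 5 N).
It also fails if it takes over 67 s, if anything falls off the work surface, if the arm or the gripper's body presses on something with over 40 N, if the wrist force passes 120 N, or if a joint passes its speed limit or range.

## Working session

There is one attempt and no reset: what is moved stays moved. The work goes in short steps, Python scripts to look and compute and a shell command to move; the robot and the scene stay as the last step left them, time stands still between calls to the robot, and variables do not carry over. Pictures are saved under pics/ and viewed, and the job is handed in when it is done.

```bash
ls; mkdir -p pics; python3 - <<'E'
from cell import robot, read_camera
import cv2
print(robot.observe(), robot.nose_length)
for n in ("side","top"):
    c=read_camera(n); cv2.imwrite(f"pics/{n}0.png",c["frame"][:,:,::-1])
    print(n,c["intrinsics"],c["distortion"],c["R"],c["t"])
E
```

```text
pics
{'time': 0.0, 'qpos': array([ 1.16202986e+00,  3.42706927e-01,  1.52502912e+00,  4.20773756e-06,
        1.27540085e+00, -1.45979585e-01]), 'qvel': array([-0.00084687, -0.00088437,  0.00067013,  0.00136454, -0.00181123,
       -0.00014736]), 'joint_efforts': array([ 3.82552080e-04, -4.31232512e+01, -2.44226682e+01,  7.18720886e-02,
        5.58517501e-02, -1.05313893e-04]), 'tool_pos': array([0.136176  , 0.50658943, 0.21734895]), 'tool_rot': array([-3.14006542e+00, -2.28608548e-04,  2.87880436e+00]), 'contact_force': array([0.60656006, 0.54261192, 0.69864192]), 'torque': array([8.23843373e-03, 1.77866179e-02, 7.58926913e-05]), 'opening': 0.0916343399902012} 0.019
side [[526.34789975   0.         327.58391841]
 [  0.         526.34789975 236.15732765]
 [  0.           0.           1.        ]] [-0.12688189  0.          0.          0.          0.        ] [[ 9.70821625e-01 -2.39802777e-01 -1.04441097e-05]
 [-1.64276046e-01 -6.65026201e-01 -7.28528333e-01]
 [ 1.74696172e-01  7.07272776e-01 -6.85015670e-01]] [-0.5521242   0.18731115  1.15154616]
top [[574.55110188   0.         317.58100242]
 [  0.         574.55110188 233.7891183 ]
 [  0.           0.           1.        ]] [-0.09670296  0.          0.          0.          0.        ] [[ 0.00427303 -0.99978829  0.0201273 ]
 [-0.9885467  -0.00725963 -0.15074059]
 [ 0.15085479 -0.01925265 -0.98836844]] [0.04701569 0.59031448 1.43154938]
```

View pics/side0.png

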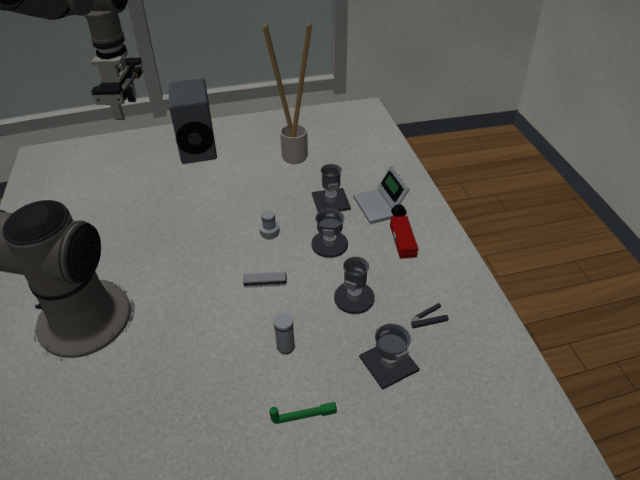

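View pics/top0.png

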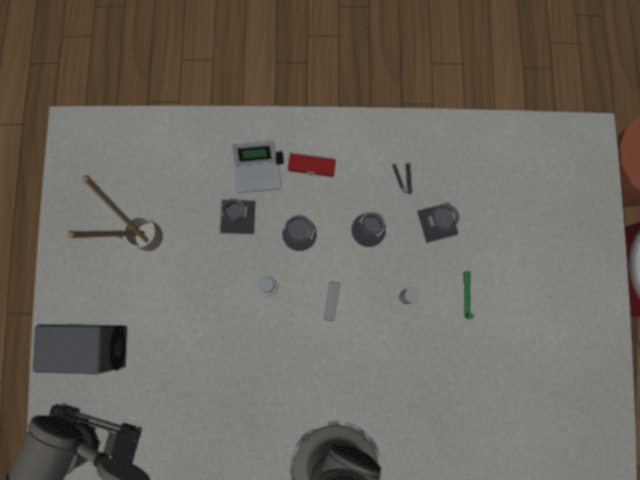

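Side view: hub about (269,222), canister (285,334), and cups from back to front: square narrow (331,185), round wide (330,235), round narrow (355,285), square wide (392,350). Top view: hub (267,286), canister (409,296), cups at (235,210), (300,232), (369,228) and (442,218). I'll zoom in next.

```bash
python3 - <<'E'
import cv2
s=cv2.imread("pics/side0.png");t=cv2.imread("pics/top0.png")
def sv(im,x,y,w,h,f,n):
    c=cv2.resize(im[y:y+h,x:x+w],None,fx=f,fy=f,interpolation=cv2.INTER_CUBIC)
    for i in range(0,w,10):
        cv2.putText(c,str(x+i),(i*f,8),0,.3,(0,255,255),1) if i%20==0 else 0; cv2.line(c,(i*f,10),(i*f,14),(0,255,255),1)
    for i in range(0,h,10):
        cv2.putText(c,str(y+i),(0,i*f+4),0,.3,(0,255,255),1)
    cv2.imwrite(n,cv2.convertScaleAbs(c,alpha=1.5))
sv(t,210,190,130,110,6,"pics/t1.png"); sv(t,340,190,130,115,6,"pics/t2.png")
sv(s,240,160,130,100,6,"pics/s1.png"); sv(s,260,250,160,140,5,"pics/s2.png")
E
```

```text
(no output)
```

View pics/t1.png

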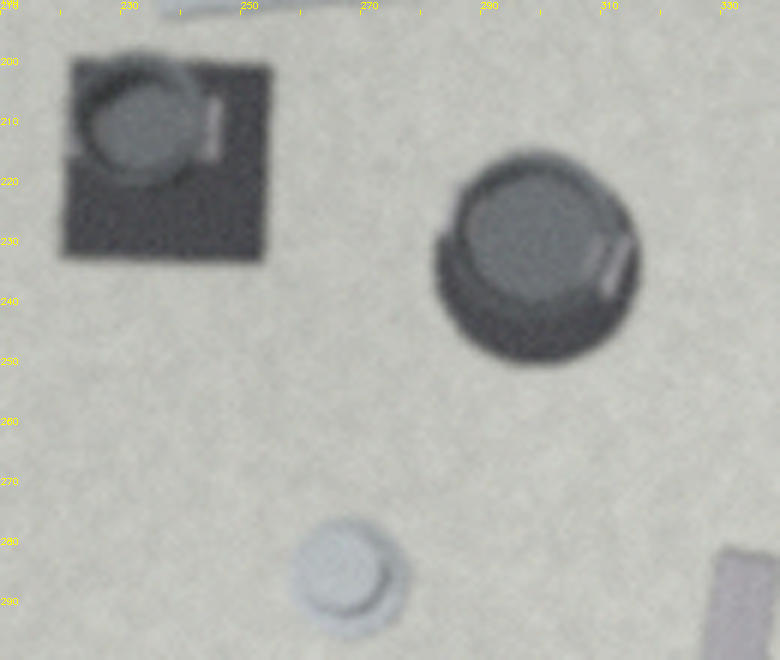

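View pics/t2.png

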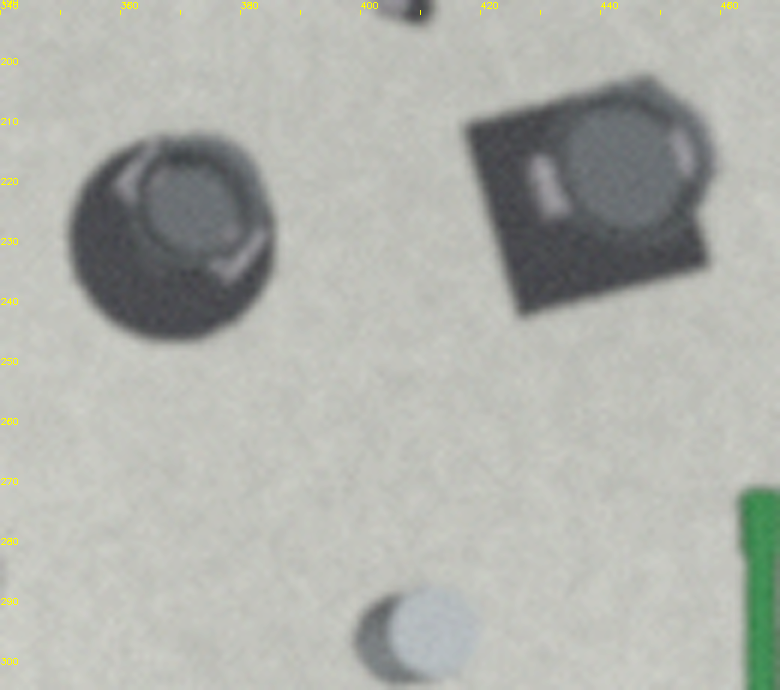

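View pics/s1.png

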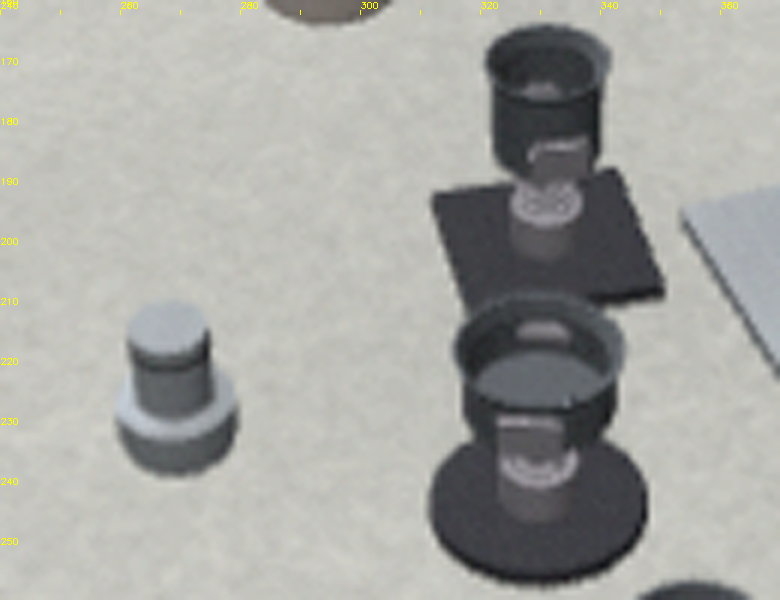

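View pics/s2.png

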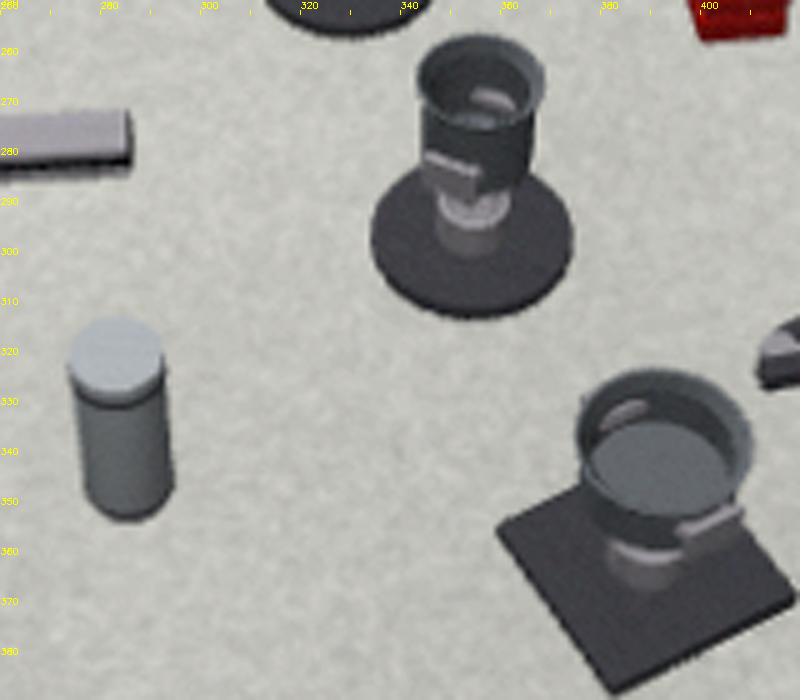

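The crops show boss and lid tops and cup rims clearly. I'll triangulate those, overlay model circles to check, and check the foot plates too.

```bash
cat > h.py <<'E'
import numpy as np,cv2,json
from cell import robot,read_camera
def cams():
    return {n:read_camera(n) for n in("side","top")}
def und(c,p): return cv2.undistortPoints(np.array([[p]],float),c["intrinsics"],np.array(c["distortion"]))[0,0]
def tri(C,ps,pt):
    P=[np.c_[C[n]["R"],C[n]["t"]] for n in("side","top")]
    X=cv2.triangulatePoints(P[0],P[1],und(C["side"],ps)[:,None],und(C["top"],pt)[:,None])[:,0]
    return X[:3]/X[3]
def proj(c,X):
    return cv2.projectPoints(np.atleast_2d(np.array(X,float)),cv2.Rodrigues(c["R"])[0],c["t"],c["intrinsics"],np.array(c["distortion"]))[0][:,0]
def circ(x,y,z,r):
    a=np.linspace(0,2*np.pi,60);return np.c_[x+r*np.cos(a),y+r*np.sin(a),z+0*a]
def crop(c,x,y,w,h,f,n,circs=()):
    im=cv2.resize(c["frame"][y:y+h,x:x+w,::-1],None,fx=f,fy=f,interpolation=cv2.INTER_CUBIC)
    im=cv2.convertScaleAbs(im,alpha=1.5)
    for k,q in enumerate(circs):
        p=(proj(c,circ(*q))-[x,y]+.5)*f-.5
        cv2.polylines(im,[np.round(p).astype(int)],True,[(0,255,255),(0,0,255),(0,255,0),(255,0,255)][k%4],1)
    cv2.imwrite(n,im)
E
python3 - <<'E'
from h import *
C=cams()
np.save("C.npy",C,allow_pickle=True)
D=dict(hub=((267.8,214.4),(266.2,285.4)),can=((283,321.2),(411.6,294.6)),cs=((330.9,169.9),(233,209.3)),hr=((329.6,217.6),(299.6,228.8)),cr=((355.8,265.8),(372.9,222.9)),hs=((392.4,338.2),(444.6,216.3)))
R=dict(hub=.017,can=.019,cs=.0285,hr=.0355,cr=.0285,hs=.0355)
Q=[]
for k,(s,t) in D.items():
    X=tri(C,s,t); print(k,X.round(4),np.hypot(*X[:2]).round(3), (proj(C["side"],X)-s).round(1),(proj(C["top"],X)-t).round(1)); Q.append((*X,R[k]))
    x,y,z=X
    if k[0] in"ch" and len(k)==2: Q.append((x,y,.004,.046))
    else: Q.append((x,y,0,.026 if k=="hub" else .019))
crop(C["top"],210,190,130,110,6,"pics/t3.png",Q);crop(C["top"],340,190,130,115,6,"pics/t4.png",Q)
crop(C["side"],240,160,130,100,6,"pics/s3.png",Q);crop(C["side"],260,250,160,140,5,"pics/s4.png",Q)
E
```

```text
hub [0.4572 0.1786 0.0652] 0.491 [[-0.7  0.1]] [[ 0.  -0.7]]
can [ 0.4332 -0.1805  0.0936] 0.469 [[-0.1  0. ]] [[ 0.  -0.1]]
cs [0.6406 0.2603 0.112 ] 0.691 [[-0.5  0.1]] [[ 0.1 -0.5]]
hr [0.5959 0.0959 0.0956] 0.604 [[-0.6  0.1]] [[ 0.1 -0.6]]
cr [ 0.609  -0.0848  0.1101] 0.615 [[-0.4  0.1]] [[ 0.  -0.3]]
hs [ 0.6306 -0.2692  0.0899] 0.686 [[-0.3  0.1]] [[ 0.  -0.2]]
```

View pics/t3.png

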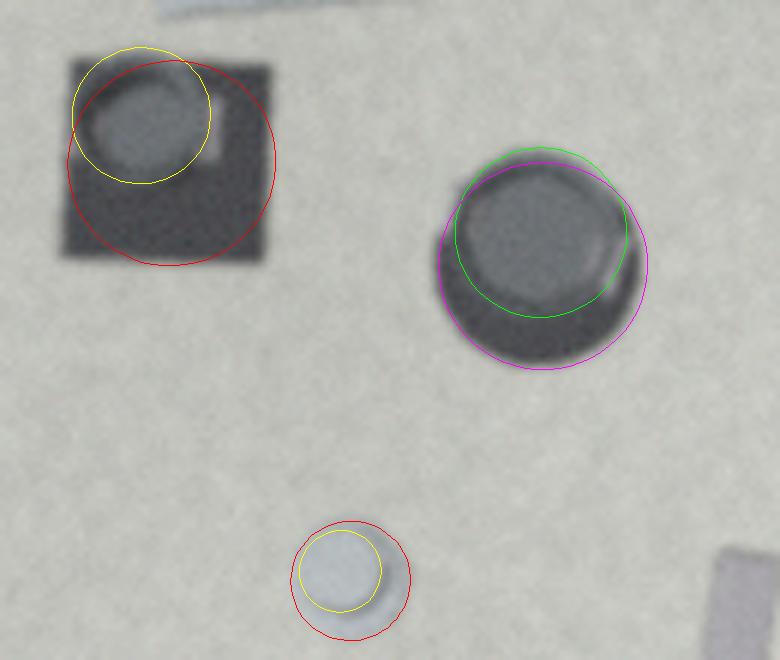

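View pics/t4.png

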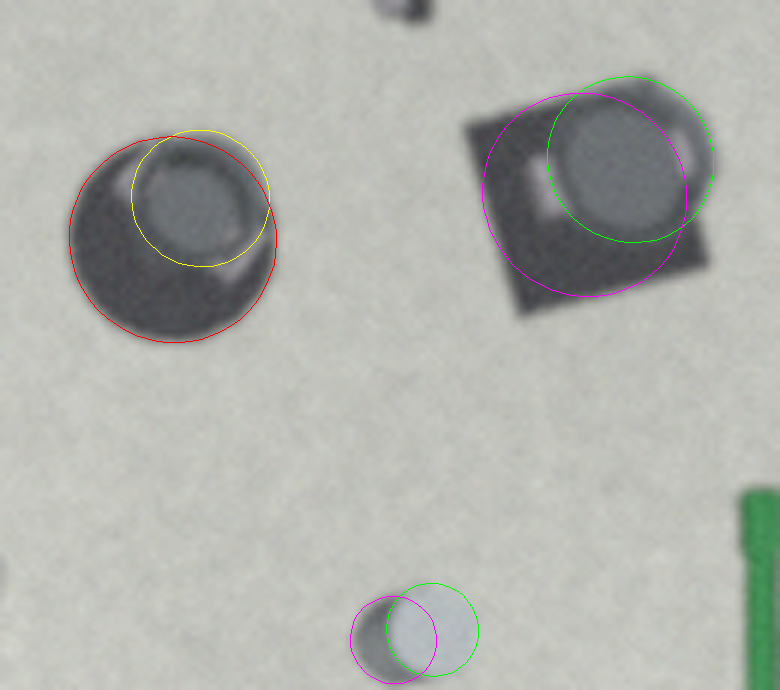

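View pics/s3.png

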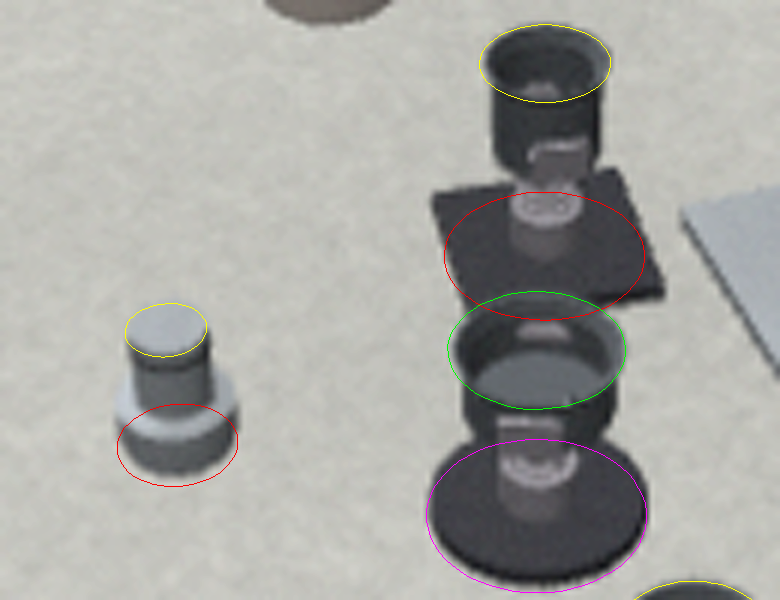

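View pics/s4.png

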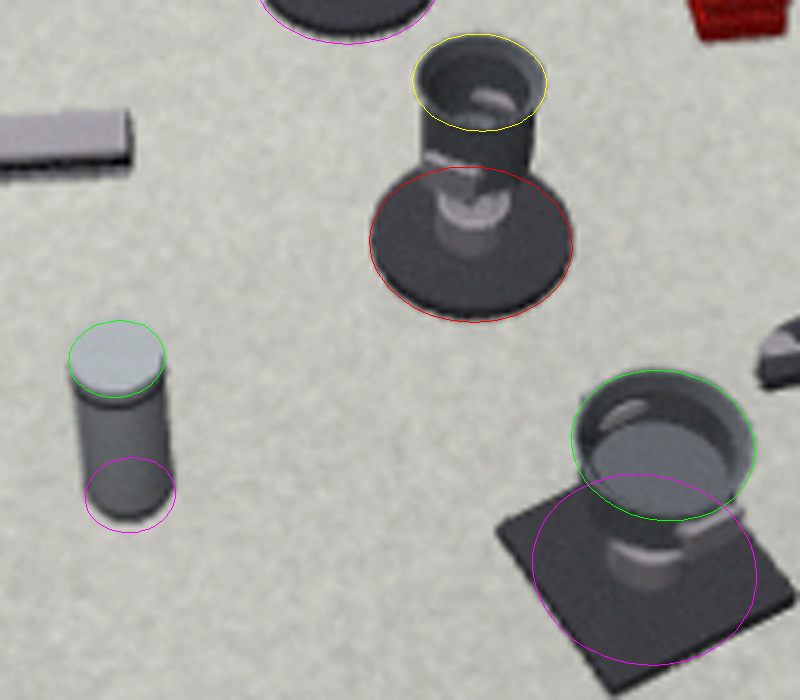

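```bash
python3 - <<'E'
from h import *
C=np.load("C.npy",allow_pickle=True).item()
def atz(c,p,z):
    u=und(c,p); d=c["R"].T@np.array([*u,1]); o=-c["R"].T@c["t"]; return (o+d*(z-o[2])/d[2])[:2]
D=dict(hub=((267.8,214.4),(266.2,285.4),.065),can=((283,321.2),(411.6,294.6),.095),cs=((330.9,169.9),(233,209.3),.109),hr=((329.6,217.6),(299.6,228.8),.091),cr=((355.8,265.8),(372.9,222.9),.109),hs=((392.4,338.2),(444.6,216.3),.091))
for k,(s,t,z) in D.items(): print(k,atz(C["side"],s,z).round(4),atz(C["top"],t,z).round(4))
# plates: dark segmentation in top and side
for n,boxes in (("top",dict(cs=(215,195,45,42),hr=(278,210,42,45),cr=(347,208,42,42),hs=(412,198,52,50))),("side",dict(hr=(308,226,44,34),cr=(330,275,48,42)))):
    im=C[n]["frame"].astype(int).max(2)
    for k,(x,y,w,h) in boxes.items():
        m=(im[y:y+h,x:x+w]<75).astype(np.uint8)
        nl,l,st,ce=cv2.connectedComponentsWithStats(m)
        j=1+st[1:,4].argmax(); ct=max(cv2.findContours((l==j).astype(np.uint8),0,2)[0],key=cv2.contourArea)
        hull=cv2.convexHull(ct)
        (c,r)=cv2.minEnclosingCircle(hull) ; rr=cv2.minAreaRect(hull)
        print(n,k,'enc',np.add(c,(x,y)),r,'rect',np.add(rr[0],(x,y)),rr[1:], atz(C[n],np.add(c,(x,y)),.005).round(4),atz(C[n],np.add(rr[0],(x,y)),.005).round(4))
E
```

```text
hub [0.4589 0.1789] [0.4555 0.1786]
can [ 0.4333 -0.1817] [ 0.4329 -0.1803]
cs [0.643  0.2645] [0.6398 0.2608]
hr [0.5987 0.1012] [0.5951 0.0962]
cr [ 0.6102 -0.0838] [ 0.6084 -0.0848]
hs [ 0.6309 -0.2699] [ 0.6299 -0.2688]
top cs enc [237.5 216.5] 21.96598243713379 rect [237.43219185 216.3308239 ] ((32.79233169555664, 32.459228515625), 2.12109637260437) [0.6408 0.2619] [0.6412 0.2621]
top hr enc [299.05555534 233.12962914] 16.903459548950195 rect [299.20000076 233.59999847] ((32.199378967285156, 32.199378967285156), 26.56505012512207) [0.5974 0.0985] [0.5962 0.0981]
top cr enc [368.30769157 229.30769157] 16.706756591796875 rect [368. 230.] ((32.0, 32.0), 90.0) [ 0.609  -0.0846] [ 0.6072 -0.0838]
top hs enc [437.5 222. ] 22.38871192932129 rect [439.22821808 221.60580826] ((32.33666229248047, 36.71692657470703), 75.0685806274414) [ 0.6302 -0.2703] [ 0.6313 -0.275 ]
side hr enc [329.32183266 240.20137978] 19.037303924560547 rect [329.5 241.5] ((31.0, 35.0), 90.0) [0.601  0.1123] [0.6003 0.1076]
side cr enc [354.09562874 292.98087502] 21.564558029174805 rect [354. 294.] ((38.0, 40.0), 90.0) [ 0.6137 -0.0714] [ 0.6127 -0.0743]
```

```bash
python3 -m crank '[[-39.5,-23.3,0,0,0,-15.06,1],[-39.5,-23.3,0,0,0,-15.06,1],[-39.5,-23.3,0,0,0,-15.06,1],[-39.5,-23.3,0,0,0,-15.06,1],[-39.5,-23.3,0,0,0,-15.06,1]]' 10
```

```text
time: 0.82
tool_pos: [0.3521, 0.2866, 0.2181]
tool_rot: [3.141, 0.0, -3.141]
contact_force: [0.8, 1.1, -0.4]
opening: 0.0921
```

```bash
python3 -m crank '[[-10.5,-10.7,5,0,0,0,1],[-10.5,-10.7,5,0,0,0,1],[-10.5,-10.7,5,0,0,0,1],[-10.5,-10.7,5,0,0,0,1]]'
python3 - <<'E'
from h import *
C=cams();o=robot.observe();print(o["tool_pos"],o["tool_rot"],o["time"])
x,y,z=o["tool_pos"]
crop(C["top"],205,230,130,100,6,"pics/t5.png",[(x,y,z-.019,.046)]);crop(C["side"],220,140,110,100,6,"pics/s5.png",[(x,y,z-.019,.046)])
E
```

```text
time: 1.32
tool_pos: [0.4567, 0.1794, 0.1669]
tool_rot: [-3.141, -0.002, 3.138]
contact_force: [-0.4, 0.2, -0.1]
opening: 0.0917
[0.45559514 0.1812557  0.16794565] [ 3.14131862e+00 -8.43114904e-04  3.14088251e+00] 1.425
```

View pics/t5.png

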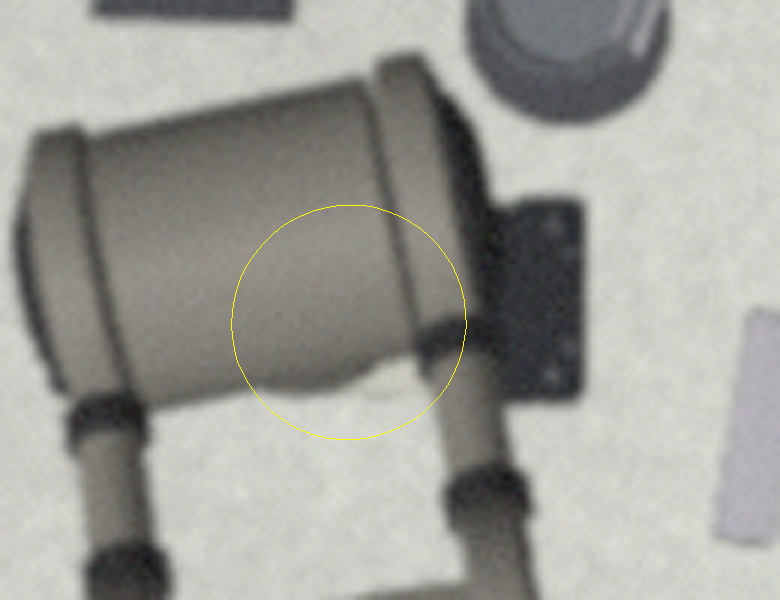

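View pics/s5.png

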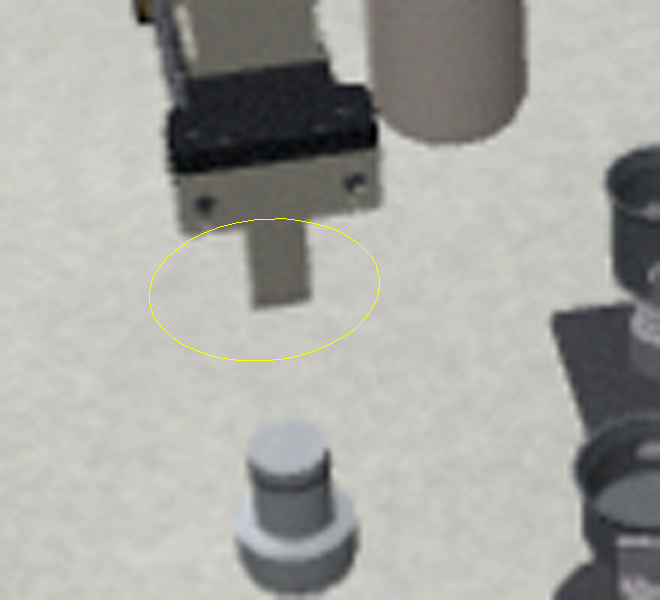

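```bash
python3 - <<'E'
from h import *
C=cams();P=[]
for i in range(1):
    o=robot.observe();P.append(o["tool_pos"])
x,y,z=np.mean(P,0);print(x,y,z)
print(proj(C["side"],[[x,y-.065,z-.019],[x-.0095,y-.065,z-.019],[x+.0095,y-.065,z-.019],[.457,.179,.065],[.459,.179,.065],[.457,.181,.065]]))
print("actual tip L,R ~",220+252/6-.4,140+308/6-.4,220+310/6-.4,140+299/6-.4,"hub top",220+288/6-.4,140+449/6-.4)
E
```

```text
0.45543088110008045 0.1819802213159704 0.16845592357981506
[[267.73854442 203.99530473]
 [263.66613371 204.63548392]
 [271.80243397 203.35712123]
 [267.03443507 214.49600152]
 [267.82446096 214.36948321]
 [266.90900272 213.98827671]]
actual tip L,R ~ 261.6 190.93333333333334 271.2666666666667 189.43333333333334 hub top 267.6 214.4333333333333
```

```bash
python3 - <<'E'
from h import *
C=cams()
o=robot.observe();x,y,z=o["tool_pos"];print(o["tool_pos"],o["time"],o["qpos"])
pts=[[x+a,y-.095,z+h] for h in(.047,.07,.1) for a in(-.0375,.0375)]
print("side",(proj(C["side"],pts)-[220,140]+.5)*6)
print("top",(proj(C["top"],pts)-[205,230]+.5)*6)
cv2.imwrite("pics/s6.png",C["side"]["frame"][:,:,::-1]);cv2.imwrite("pics/t6.png",C["top"]["frame"][:,:,::-1])
E
```

```text
[0.45547767 0.18207915 0.16853741] 1.625 [ 2.23766215e-01  3.27122814e-01  1.69353231e+00  2.29727925e-04
  1.12013919e+00 -1.34881446e+00]
side [[186.32736143 313.8269055 ]
 [390.10024985 282.69491174]
 [180.05558889 263.2774923 ]
 [386.63103246 232.22959808]
 [171.66566593 195.28595509]
 [381.99146312 164.37655472]]
top [[587.24086828 413.0913731 ]
 [588.81027141 212.18539796]
 [586.85732273 410.60674521]
 [588.45924521 206.11100206]
 [586.33569362 407.22744131]
 [587.98209227 197.85233865]]
```

View pics/s6.png

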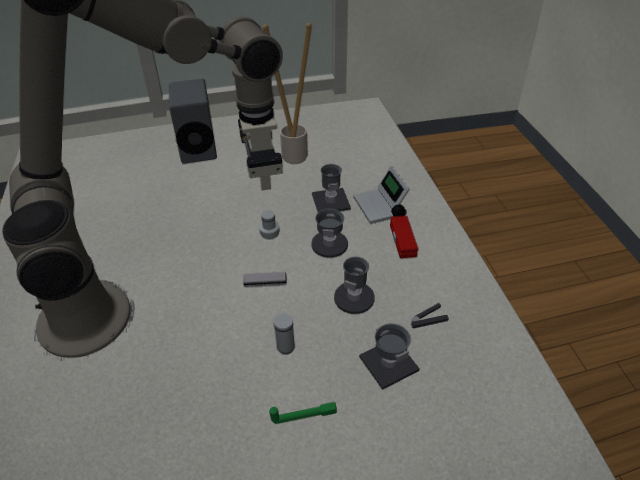

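View pics/t6.png

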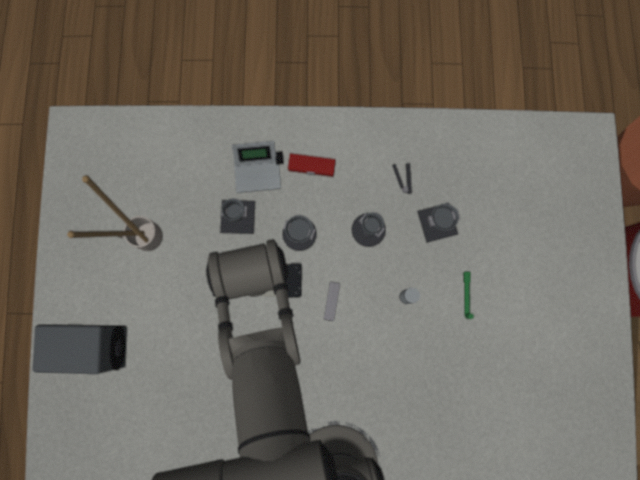

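```bash
python3 -m crank '[[-0.15,-0.3,6,0,0,0,1],[-0.15,-0.3,6,0,0,0,1],[-0.15,-0.3,6,0,0,0,1],[-0.15,-0.3,6,0,0,0,1]]'
python3 - <<'E'
from h import *
C=cams();o=robot.observe();print(o["tool_pos"],o["tool_rot"],o["time"])
x,y,z=o["tool_pos"]
pts=[[x+a,y+b,z+h] for b,h in((-.065,-.019),(-.046,-.019),(-.095,.047)) for a in(-.0095,.0095)]
print("side",(proj(C["side"],pts)-[220,140]+.5)*6)
crop(C["side"],220,140,110,100,6,"pics/s7.png",[])
E
```

```text
time: 2.12
tool_pos: [0.4586, 0.1787, 0.11]
tool_rot: [3.141, 0.003, -3.141]
contact_force: [-0.3, -0.2, -0.8]
opening: 0.0915
[0.45829111 0.17848772 0.10956029] [ 3.14089206e+00  2.79762849e-03 -3.14126724e+00] 2.225
side [[285.696499   509.57040607]
 [332.99890237 501.86353057]
 [278.22677096 478.75989332]
 [325.03555143 471.20437182]
 [284.57705428 430.60081744]
 [334.52821923 422.65432458]]
```

View pics/s7.png

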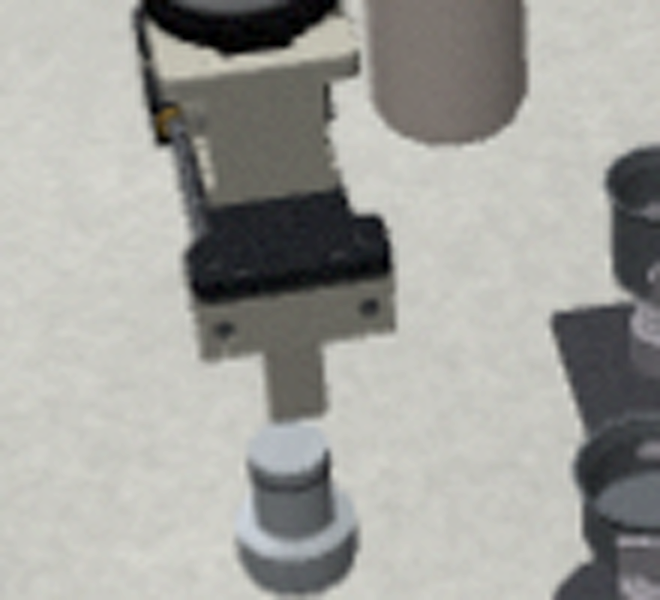

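```bash
python3 -m crank '[[0.1,0.05,5,0,0,0,1],[0.1,0.05,5,0,0,0,1],[0.1,0.05,5,0,0,0,1],[0.1,0.05,5,0,0,0,1]]'
python3 - <<'E'
from h import *
C=cams();o=robot.observe();print(o["tool_pos"],o["tool_rot"],o["time"],o["contact_force"])
x,y,z=o["tool_pos"]
crop(C["side"],220,140,110,100,6,"pics/s8.png",[(x,y,z-.019,.046)])
crop(C["top"],205,230,130,100,6,"pics/t8.png",[])
E
```

```text
time: 2.72
tool_pos: [0.4577, 0.1789, 0.0597]
tool_rot: [3.141, 0.003, -3.142]
contact_force: [0.0, -0.4, -0.2]
opening: 0.0919
[0.45727375 0.1788191  0.05929737] [ 3.14100035e+00  2.29114228e-03 -3.14157416e+00] 2.825 [0.46948829 0.38834374 0.93421586]
```

View pics/s8.png

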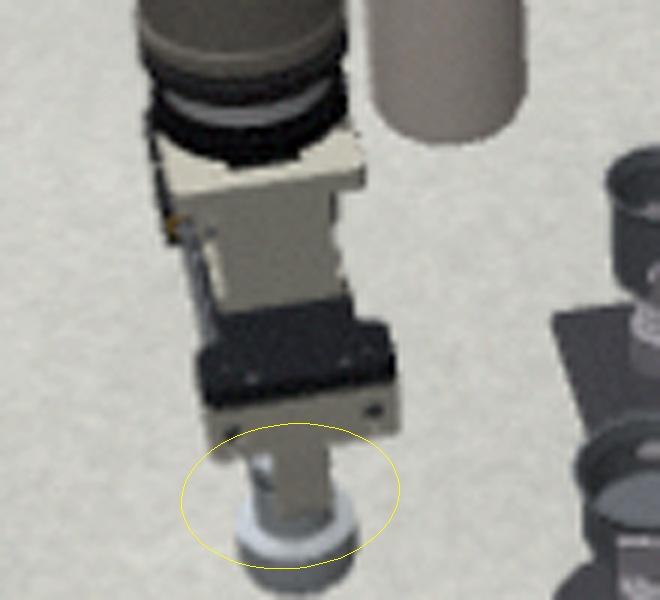

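```bash
python3 -m crank '[[0,0,0.7,0,0,0,1],[0,0,0.7,0,0,0,0.6],[0,0,0.7,0,0,0,0.45],[0,0,0.7,0,0,0,0.4],[0,0,0.7,0,0,0,0.25]]' 8
python3 -m crank '[[0,0,0,0,0,0,0.25],[0,0,0,0,0,0,0.25],[0,0,0,0,0,0,0.25]]' 
python3 - <<'E'
from h import *
C=cams();o=robot.observe();print(o["tool_pos"],o["tool_rot"],o["time"],o["contact_force"],o["opening"])
x,y,z=o["tool_pos"]
crop(C["side"],220,160,110,90,7,"pics/s9.png",[])
E
```

```text
time: 3.45
tool_pos: [0.4565, 0.1787, 0.0511]
tool_rot: [3.142, 0.0, -3.142]
contact_force: [0.5, -1.0, 0.2]
opening: 0.0563
time: 3.82
tool_pos: [0.4565, 0.1784, 0.0511]
tool_rot: [-3.141, 0.0, -3.141]
contact_force: [0.3, -1.1, 1.4]
opening: 0.034
[0.45653367 0.17846081 0.05112675] [-3.14139512e+00  1.52517124e-04 -3.14147573e+00] 3.925 [-0.02252832 -2.56324409  1.88833993] 0.03350903891018349
```

View pics/s9.png

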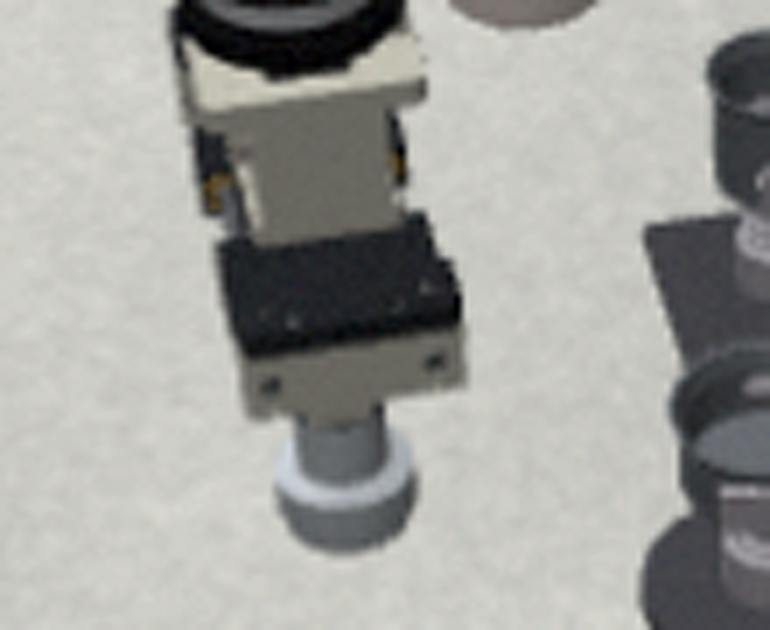

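```bash
python3 -m crank '[[0,0,0,0,0,0,0.45],[0,0,0,0,0,0,0.45],[0,0,0.4,0,0,0,0.45],[0,0,0.4,0,0,0,0.45]]' 
python3 - <<'E'
from h import *
C=cams();o=robot.observe();print(o["tool_pos"],o["tool_rot"],o["time"],o["contact_force"],o["opening"])
crop(C["side"],220,160,110,90,7,"pics/s10.png",[])
E
```

```text
time: 4.42
tool_pos: [0.4562, 0.1787, 0.0466]
tool_rot: [-3.142, -0.001, -3.141]
contact_force: [-0.1, 0.1, 0.7]
opening: 0.0414
[0.45638524 0.17868539 0.04688546] [ 3.14152941e+00 -2.92137939e-04 -3.14152547e+00] 4.525 [-0.84034136 -0.0111006  -0.20206143] 0.041421988582304885
```

View pics/s10.png

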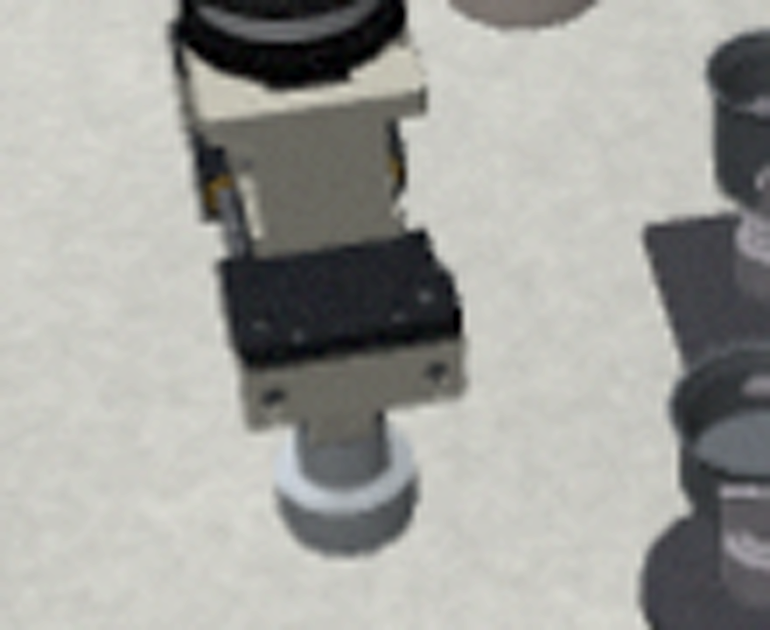

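```bash
python3 -m crank '[[0,0,0.2,0,0,0,0.45],[0,0,0.4,0,0,0,0.45],[0,0,0.4,0,0,0,0.45]]' 
python3 - <<'E'
from h import *
o=robot.observe();print(o["tool_pos"],o["contact_force"])
E
```

```text
time: 4.9
tool_pos: [0.4563, 0.1786, 0.0428]
tool_rot: [-3.142, -0.0, -3.142]
contact_force: [-0.2, -0.6, 0.0]
opening: 0.0414
[0.45633133 0.17861148 0.04284544] [-1.75997743e-01 -5.68761069e-01  4.95591501e-04]
```

```bash
python3 -m crank '[[0,0,0.3,0,0,0,0.45],[0,0,0.6,0,0,0,0.45],[0,0,0.6,0,0,0,0.45]]' 
python3 - <<'E'
from h import *
C=cams();o=robot.observe();print(o["tool_pos"],o["contact_force"])
crop(C["side"],220,160,110,90,7,"pics/s11.png",[])
E
```

```text
time: 5.28
tool_pos: [0.4563, 0.1786, 0.0367]
tool_rot: [-3.142, -0.001, -3.142]
contact_force: [-0.2, 0.3, 0.4]
opening: 0.0412
[0.45644041 0.17865851 0.03696957] [0.65480641 0.99763726 0.73430881]
```

View pics/s11.png

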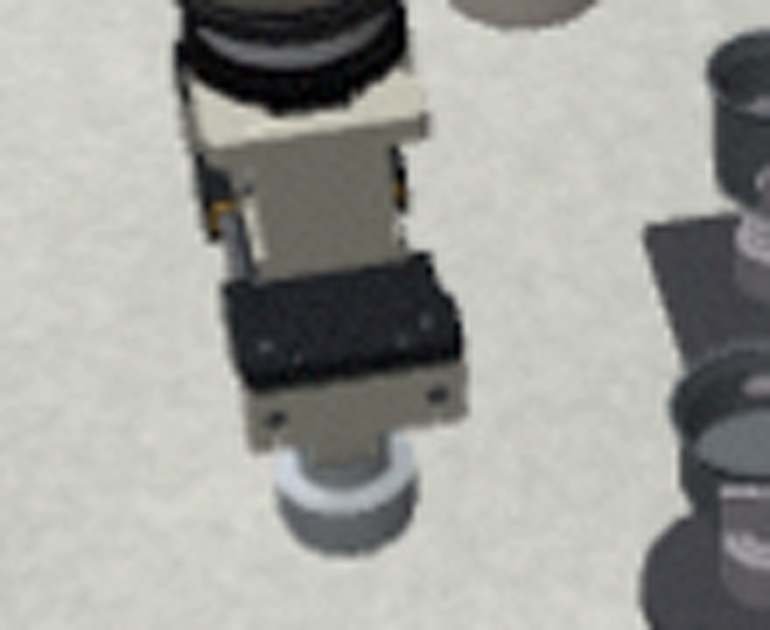

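```bash
python3 - <<'E'
from h import *
C=np.load("C.npy",allow_pickle=True).item();c=C["side"]
def aty(p,y):
    u=und(c,p); d=c["R"].T@np.array([*u,1]); o=-c["R"].T@c["t"]; return o+d*(y-o[1])/d[1]
f=lambda X,Y,x0,y0,s:(x0+(X+.5)/s-.5,y0+(Y+.5)/s-.5)
for nm,p,y,tz in (("now",f(345,462,220,160,7),.1787-.0395,.0367),("s10",f(340,442,220,160,7),.1787-.0395,.0466),("s9",f(340,422,220,160,7),.1787-.036,.0511),("s8",f(305,515,220,140,6),.179-.065,.0593),("s7",f(298,417,220,140,6),.1785-.065,.1095),("s5",f(280,305,220,140,6),.182-.065,.1685)):
    X=aty(p,y);print(nm,X.round(4),"reported tip",tz-.019, "bias",(X[2]-tz+.019).round(4))
    X=aty(p,y+.019);print("   if thin",(X[2]-tz+.019).round(4))
E
```

```text
now [0.455  0.1392 0.063 ] reported tip 0.017700000000000004 bias 0.0453
   if thin 0.0283
s10 [0.454  0.1392 0.0726] reported tip 0.027600000000000003 bias 0.045
   if thin 0.0282
s9 [0.455  0.1427 0.0787] reported tip 0.032100000000000004 bias 0.0466
   if thin 0.0299
s8 [0.4564 0.114  0.0853] reported tip 0.0403 bias 0.045
   if thin 0.0279
s7 [0.4574 0.1135 0.1365] reported tip 0.0905 bias 0.046
   if thin 0.03
s5 [0.4551 0.117  0.1893] reported tip 0.14950000000000002 bias 0.0398
   if thin 0.0249
```

```bash
python3 -m crank '[[0,0,0.3,0,0,0,0.45],[0,0,0.6,0,0,0,0.45],[0,0,0.6,0,0,0,0.45]]'; python3 -m crank '[[0,0,0.2,0,0,0,0.45],[0,0,0.4,0,0,0,0.45],[0,0,0.4,0,0,0,0.45]]' 
python3 - <<'E'
from h import *
C=cams();o=robot.observe();print(o["tool_pos"],o["contact_force"])
crop(C["side"],220,160,110,90,7,"pics/s12.png",[])
E
```

```text
time: 5.75
tool_pos: [0.4563, 0.1786, 0.0307]
tool_rot: [-3.142, -0.001, -3.142]
contact_force: [-0.3, 1.4, -0.7]
opening: 0.0413
time: 6.12
tool_pos: [0.4564, 0.1786, 0.0269]
tool_rot: [3.142, -0.0, 3.142]
contact_force: [-0.2, -0.9, 0.1]
opening: 0.0413
[0.45646784 0.17863375 0.02701761] [ 0.52624923 -0.11531654  0.43302198]
```

View pics/s12.png

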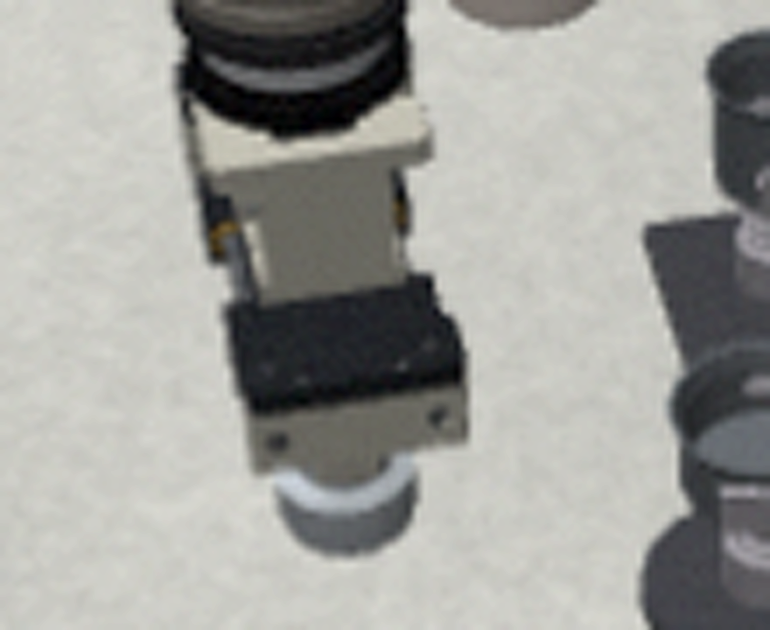

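```bash
python3 -m crank '[[0,0,0,0,0,0,0.3],[0,0,0,0,0,0,0.25],[0,0,0,0,0,0,0.25]]' 30
python3 - <<'E'
from h import *
F=[]
for i in range(6): read_camera("side");F.append(robot.observe()["contact_force"])
print(np.mean(F,0),np.std(F,0),robot.observe()["opening"],robot.observe()["time"],robot.observe()["joint_efforts"])
E
python3 -m crank '[[0,0,-2,0,0,0,0.25],[0,0,-5,0,0,0,0.25],[0,0,-8,0,0,0,0.25],[0,0,-12,0,0,0,0.25],[0,0,-12,0,0,0,0.25]]'
python3 -m crank '[[0,0,0,0,0,0,0.25],[0,0,0,0,0,0,0.25],[0,0,0,0,0,0,0.25]]'
python3 - <<'E'
from h import *
F=[]
for i in range(10): C=read_camera("side");F.append(robot.observe()["contact_force"])
o=robot.observe();print(np.mean(F,0),np.std(F,0),o["opening"],o["time"],o["joint_efforts"],o["tool_pos"])
crop(C,200,90,130,110,6,"pics/s13.png",[])
E
```

```text
time: 6.6
tool_pos: [0.4566, 0.1784, 0.0272]
tool_rot: [-3.141, 0.0, -3.141]
contact_force: [0.6, -3.1, 1.9]
opening: 0.0338
[-0.20224062 -4.39271575  2.49236133] [0.3683533  0.43804629 0.31836025] 0.03349951351860528 6.9 [ 1.98830053e+00 -4.26695573e+01 -1.57793874e+01  9.35385525e-01
 -1.77722345e-01 -8.98322789e-03]
time: 7.52
tool_pos: [0.4579, 0.1796, 0.1492]
tool_rot: [3.139, 0.005, -3.141]
contact_force: [1.0, 0.4, -2.7]
opening: 0.0332
time: 7.9
tool_pos: [0.4559, 0.1786, 0.1459]
tool_rot: [-3.141, -0.002, -3.142]
contact_force: [0.6, 0.6, -3.1]
opening: 0.0335
[ 2.78503069e-03 -1.40833144e-01 -2.83014495e+00] [0.28121276 0.42344623 0.64979216] 0.033528399559127946 8.4 [-3.12867676e-03 -4.21888912e+01 -2.25280863e+01 -1.78314355e-02
  8.25223303e-02  7.76819888e-06] [0.45650775 0.17866049 0.14708908]
```

View pics/s13.png

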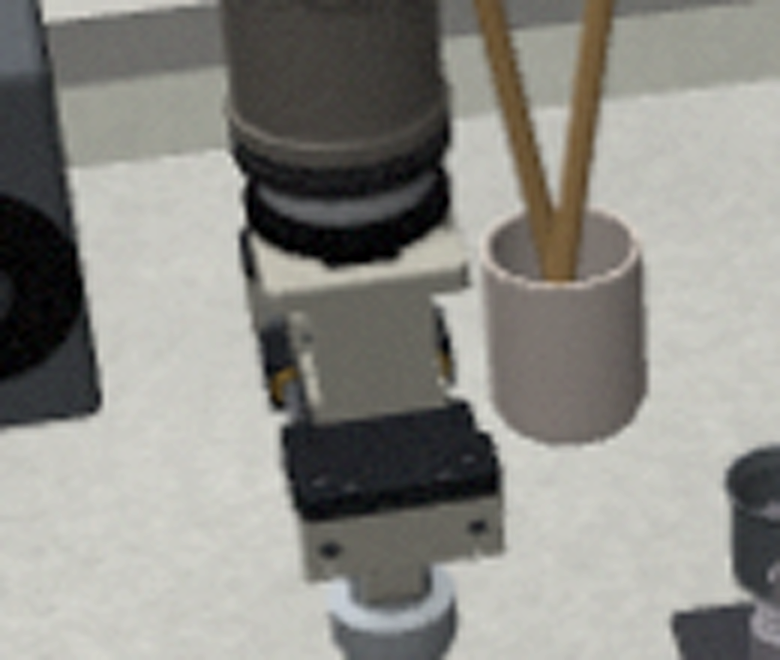

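```bash
python3 - <<'E'
from h import *
F=[]
for i in range(20): C=read_camera("side");F.append(robot.observe()["contact_force"][2])
o=robot.observe();print(np.round(F,2),np.mean(F),np.std(F),o["time"],o["qpos"],o["joint_efforts"])
E
```

```text
[-3.11 -2.49 -2.84 -3.15 -2.66 -2.55 -3.22 -2.07 -3.26 -3.17 -2.85 -2.82
 -3.22 -3.18 -2.26 -2.61 -2.5  -3.63 -2.65 -2.88] -2.855381005367252 0.3773782287527153 9.4 [ 2.16461162e-01  3.51722970e-01  1.72384203e+00  7.80667953e-05
  1.06596686e+00 -1.35441827e+00] [ 2.42220543e-03 -4.22228944e+01 -2.25344038e+01 -1.74065796e-02
  8.31934344e-02  4.04762056e-05]
```

```bash
python3 -m crank '[[-2,-5,-2,0,0,0,0.25],[-4,-10,-2,0,0,0,0.25],[-6,-15,-2,0,0,0,0.25],[-8,-20,-2,0,0,0,0.25],[-10,-25,-2,0,0,0,0.25]]'
python3 -m crank '[[-2,-5,0,0,0,0,0.25],[-4,-10,0,0,0,0,0.25],[-6,-15,0,0,0,0,0.25],[-7.4,-19.8,0,0,0,0,0.25],[-7.4,-19.8,0,0,0,0,0.25]]'
python3 -m crank '[[0,0,0,0,0,0,0.25],[0,0,0,0,0,0,0.25]]'
python3 - <<'E'
from h import *
C=cams()
o=robot.observe();print(o["opening"],o["time"],o["tool_pos"],o["tool_rot"])
crop(C["side"],340,250,120,120,5,"pics/s14.png",[]);crop(C["top"],390,160,120,120,5,"pics/t14.png",[])
E
```

```text
time: 10.02
tool_pos: [0.557, -0.0731, 0.167]
tool_rot: [3.141, 0.0, 3.142]
contact_force: [0.5, 0.8, -3.2]
opening: 0.0337
time: 10.65
tool_pos: [0.6303, -0.2733, 0.1656]
tool_rot: [-3.141, -0.001, 3.137]
contact_force: [-0.4, -0.0, -3.2]
opening: 0.0334
time: 10.9
tool_pos: [0.6304, -0.268, 0.1671]
tool_rot: [3.141, -0.0, -3.14]
contact_force: [-0.5, -0.7, -2.5]
opening: 0.0334
0.03324407455418768 11.0 [ 0.6306095  -0.26809619  0.16744679] [ 3.14149892e+00  2.87380410e-04 -3.14009406e+00]
```

View pics/s14.png

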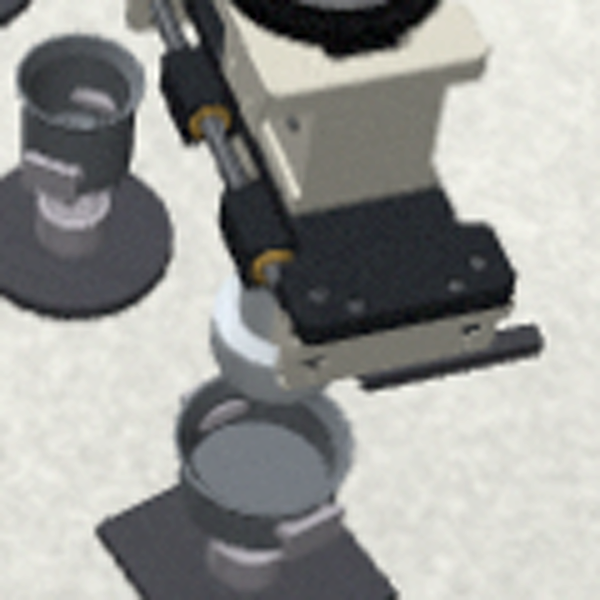

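View pics/t14.png

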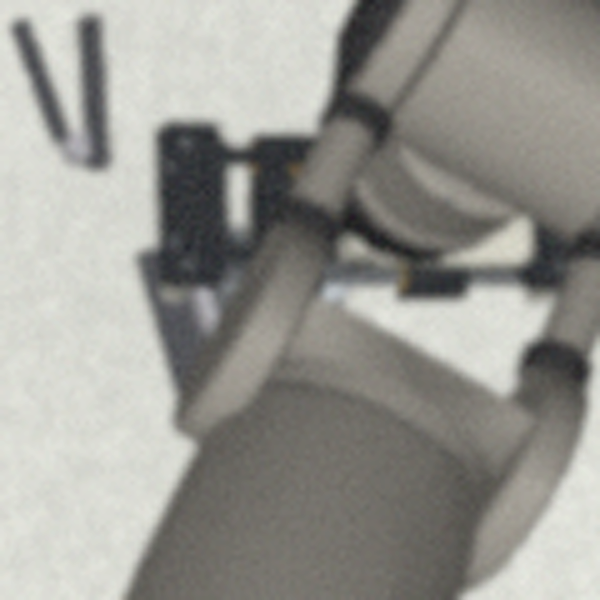

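```bash
python3 - <<'E'
from h import *
C=cams()
x,y=.6305,-.268
crop(C["side"],340,280,120,90,6,"pics/s15.png",[(x,y,.165,.026),(x,y,.148,.026),(.6305,-.2695,.091,.0355),(.6305,-.2695,.064,.0285)])
E
```

```text
(no output)
```

View pics/s15.png

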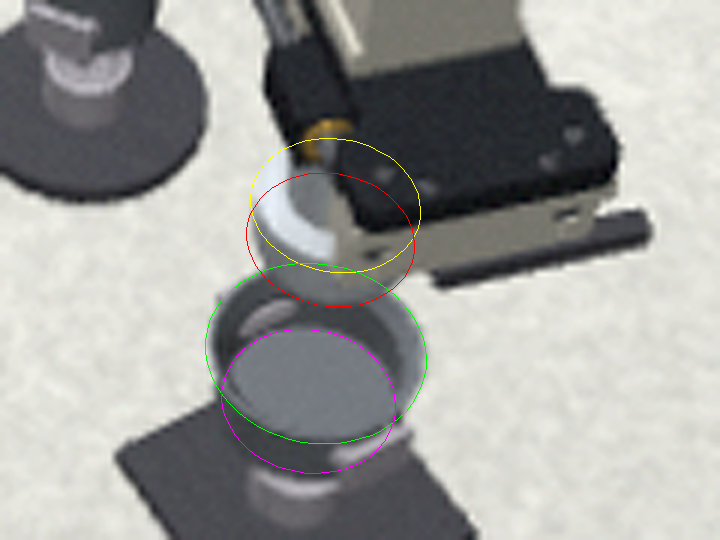

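```bash
python3 -m crank '[[0,-0.17,1.5,0,0,0,0.25],[0,-0.17,3,0,0,0,0.25],[0,-0.17,4.7,0,0,0,0.25],[0,-0.17,4.7,0,0,0,0.25],[0,-0.17,4.7,0,0,0,0.25]]'
python3 - <<'E'
from h import *
C=cams()
o=robot.observe();print(o["opening"],o["time"],o["tool_pos"],o["contact_force"])
crop(C["side"],340,280,120,90,6,"pics/s16.png",[])
E
```

```text
time: 11.72
tool_pos: [0.6307, -0.2712, 0.1201]
tool_rot: [-3.142, 0.0, 3.142]
contact_force: [0.7, 0.3, -3.3]
opening: 0.0337
0.033199765237791584 11.825 [ 0.63092231 -0.27130368  0.12080256] [ 0.12000845  0.40174809 -2.56776328]
```

View pics/s16.png

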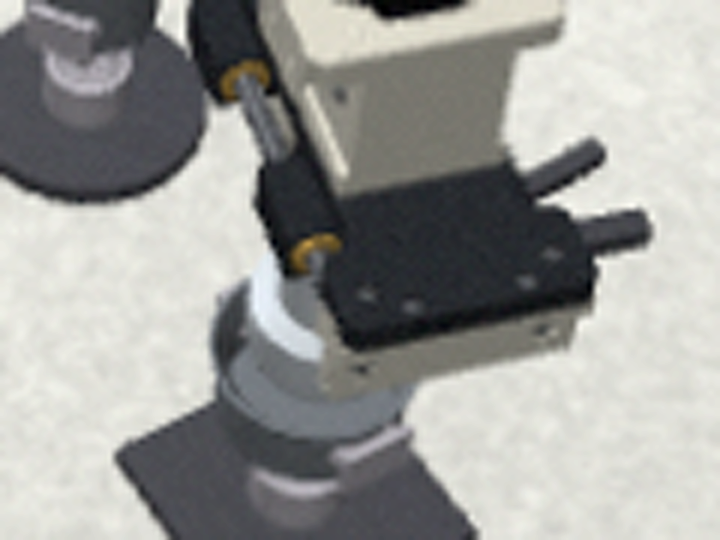

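```bash
python3 -m crank '[[0,0.1,0.5,0,0,0,0.25],[0,0.1,1.0,0,0,0,0.25],[0,0.1,1.2,0,0,0,0.25],[0,0.1,1.2,0,0,0,0.25]]'
python3 -m crank '[[0,0,0.3,0,0,0,0.25],[0,0,0.6,0,0,0,0.25],[0,0,0.6,0,0,0,0.25]]'
python3 -m crank '[[0,0,0.3,0,0,0,0.25],[0,0,0.6,0,0,0,0.25],[0,0,0.6,0,0,0,0.25]]'
python3 - <<'E'
from h import *
F=[]
for i in range(4): C=read_camera("side");F.append(robot.observe()["contact_force"])
o=robot.observe();print(np.mean(F,0),o["opening"],o["time"],o["tool_pos"])
E
```

```text
time: 12.32
tool_pos: [0.6304, -0.27, 0.1077]
tool_rot: [3.141, -0.0, 3.142]
contact_force: [0.2, -0.2, -3.1]
opening: 0.0333
time: 12.7
tool_pos: [0.6303, -0.27, 0.1016]
tool_rot: [3.141, -0.0, -3.142]
contact_force: [0.4, -0.5, -2.5]
opening: 0.0333
time: 13.08
tool_pos: [0.6307, -0.2703, 0.0961]
tool_rot: [-3.141, 0.001, 3.142]
contact_force: [0.1, -0.7, -0.6]
opening: 0.0337
[ 0.41299212 -1.11670879 -1.38938701] 0.03358248877512122 13.275 [ 0.6306492  -0.27022251  0.09632531]
```

```bash
python3 -m crank '[[0,0,0.2,0,0,0,0.25],[0,0,0.4,0,0,0,0.25],[0,0,0.4,0,0,0,0.25]]'
python3 -m crank '[[0,0,0.2,0,0,0,0.25],[0,0,0.4,0,0,0,0.25],[0,0,0.4,0,0,0,0.25]]'
```

```text
time: 13.65
tool_pos: [0.6307, -0.2702, 0.0922]
tool_rot: [-3.141, 0.001, 3.142]
contact_force: [0.0, -1.9, 0.9]
opening: 0.033
time: 14.02
tool_pos: [0.6306, -0.27, 0.0881]
tool_rot: [3.142, 0.0, -3.141]
contact_force: [-0.7, -0.3, 2.9]
opening: 0.0335
```

```bash
python3 - <<'E'
from h import *
F=[]
for i in range(4): C=read_camera("side");F.append(robot.observe()["contact_force"])
o=robot.observe();print(np.mean(F,0),o["opening"],o["time"],o["tool_pos"])
crop(C,340,280,120,90,6,"pics/s17.png",[])
E
```

```text
[ 0.05445656 -0.72456612  2.99703405] 0.03350401647917606 14.225 [ 0.63057896 -0.27000779  0.08818716]
```

View pics/s17.png

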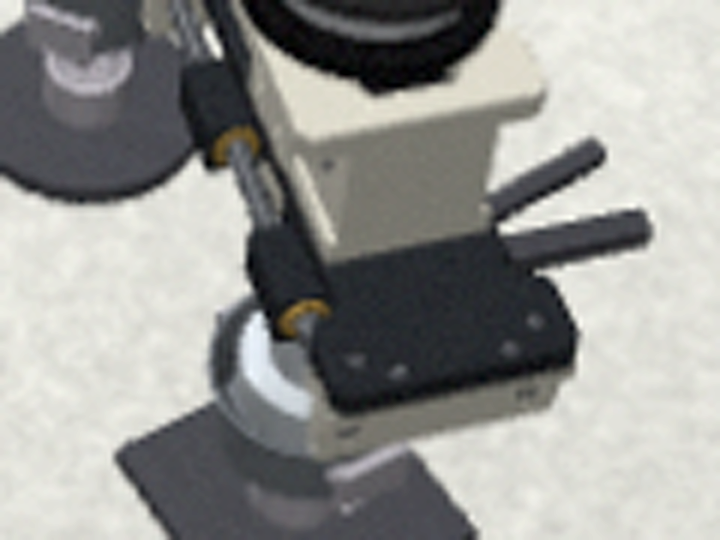

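```bash
python3 -m crank '[[0,0,0.2,0,0,0,0.25],[0,0,0.3,0,0,0,0.25],[0,0,0.3,0,0,0,0.25]]'
python3 -m crank '[[0,0,0.2,0,0,0,0.25],[0,0,0.3,0,0,0,0.25],[0,0,0.3,0,0,0,0.25]]'
python3 - <<'E'
from h import *
F=[]
for i in range(4): C=read_camera("side");F.append(robot.observe()["contact_force"])
o=robot.observe();print(np.mean(F,0),o["opening"],o["time"],o["tool_pos"])
E
```

```text
time: 14.6
tool_pos: [0.6304, -0.2699, 0.0844]
tool_rot: [3.141, -0.0, -3.141]
contact_force: [1.6, -0.9, -0.0]
opening: 0.0335
time: 14.98
tool_pos: [0.6305, -0.2699, 0.0819]
tool_rot: [3.141, -0.0, -3.142]
contact_force: [0.2, -0.3, 3.1]
opening: 0.0337
[0.15473884 0.56734004 2.47835228] 0.03322057738782811 15.175 [ 0.63045537 -0.26993482  0.08206757]
```

```bash
python3 -m crank '[[0,0,0.2,0,0,0,0.25],[0,0,0.4,0,0,0,0.25],[0,0,0.4,0,0,0,0.25]]'
python3 - <<'E'
from h import *
F=[]
for i in range(6): C=read_camera("side");F.append(robot.observe()["contact_force"])
o=robot.observe();print(np.mean(F,0),o["opening"],o["time"],o["tool_pos"])
E
```

```text
time: 15.55
tool_pos: [0.6305, -0.27, 0.078]
tool_rot: [3.141, 0.0, -3.142]
contact_force: [-0.9, 1.5, 5.0]
opening: 0.0337
[-0.53628165  1.04937912  5.07269387] 0.03349842816919562 15.85 [ 0.63050668 -0.26997382  0.07810136]
```

```bash
python3 -m crank '[[0,0,-0.2,0,0,0,0.25],[0,0,-0.4,0,0,0,0.25],[0,0,-0.6,0,0,0,0.25],[0,0,-0.75,0,0,0,0.25],[0,0,-0.75,0,0,0,0.25]]'
python3 - <<'E'
from h import *
F=[]
for i in range(8): C=read_camera("side");F.append(robot.observe()["contact_force"])
o=robot.observe();print(np.mean(F,0),o["opening"],o["time"],o["tool_pos"])
E
```

```text
time: 16.48
tool_pos: [0.6304, -0.2699, 0.0853]
tool_rot: [3.141, -0.0, -3.141]
contact_force: [0.1, 1.4, 0.3]
opening: 0.0338
[0.29574313 1.24406426 0.66983617] 0.03323299003848184 16.875 [ 0.63043839 -0.26997563  0.0853952 ]
```

```bash
python3 -m crank '[[0,0,-0.1,0,0,0,0.25],[0,0,-0.1,0,0,0,0.25],[0,0,-0.1,0,0,0,0.55],[0,0,-0.1,0,0,0,0.55],[0,0,-0.1,0,0,0,0.55]]'
python3 - <<'E'
from h import *
F=[]
for i in range(6): C=read_camera("side");F.append(robot.observe()["contact_force"])
o=robot.observe();print(np.mean(F,0),o["opening"],o["time"],o["tool_pos"])
E
python3 -m crank '[[0,0,-2,0,0,0,0.55],[0,0,-5,0,0,0,0.55],[0,0,-8,0,0,0,0.55],[0,0,-10,0,0,0,0.55],[0,0,-10,0,0,0,0.55]]'
python3 - <<'E'
from h import *
F=[]
for i in range(6): C=read_camera("side");F.append(robot.observe()["contact_force"])
o=robot.observe();print(np.mean(F,0),o["opening"],o["time"],o["tool_pos"])
crop(C,340,280,120,90,6,"pics/s18.png",[])
E
```

```text
time: 17.5
tool_pos: [0.6305, -0.2702, 0.0865]
tool_rot: [-3.141, 0.0, 3.142]
contact_force: [0.1, 0.0, 0.6]
opening: 0.0502
[ 0.11297539 -0.03291767  0.14609577] 0.05038621857921465 17.8 [ 0.63050662 -0.27007331  0.08652866]
time: 18.42
tool_pos: [0.6313, -0.2705, 0.1884]
tool_rot: [-3.14, 0.003, -3.142]
contact_force: [1.2, -1.1, 0.1]
opening: 0.0506
[ 0.11947439 -0.04118329  0.2150061 ] 0.05022594282075064 18.725 [ 0.63006931 -0.26981224  0.18517951]
```

View pics/s18.png

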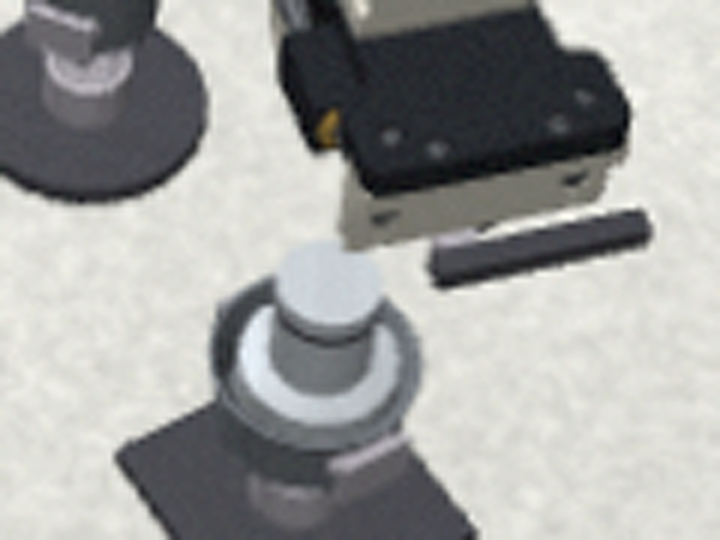

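```bash
python3 -m crank '[[5,2.25,0,0,0,0,1],[10,4.5,0,0,0,0,1],[15,6.8,0,0,0,0,1],[19.7,8.9,0,0,0,0,1],[19.7,8.9,0,0,0,0,1]]'
python3 -m crank '[[0,0,2,0,0,0,1],[0,0,5,0,0,0,1],[0,0,8,0,0,0,1],[0,0,9.5,0,0,0,1],[0,0,9.5,0,0,0,1]]'
python3 - <<'E'
from h import *
C=cams()
o=robot.observe();print(o["opening"],o["time"],o["tool_pos"],o["contact_force"])
crop(C["side"],230,250,120,110,6,"pics/s19.png",[])
crop(C["top"],350,240,130,110,6,"pics/t19.png",[])
E
```

```text
time: 19.35
tool_pos: [0.4302, -0.1791, 0.1861]
tool_rot: [3.14, -0.003, 3.142]
contact_force: [1.0, 0.2, 0.2]
opening: 0.0909
time: 19.98
tool_pos: [0.4337, -0.1811, 0.0903]
tool_rot: [3.14, -0.002, -3.142]
contact_force: [-0.2, -0.1, 1.5]
opening: 0.0921
0.09154499550072258 20.075 [ 0.43435761 -0.18155209  0.09179623] [ 0.3891848  -0.76095534  1.10945327]
```

View pics/s19.png

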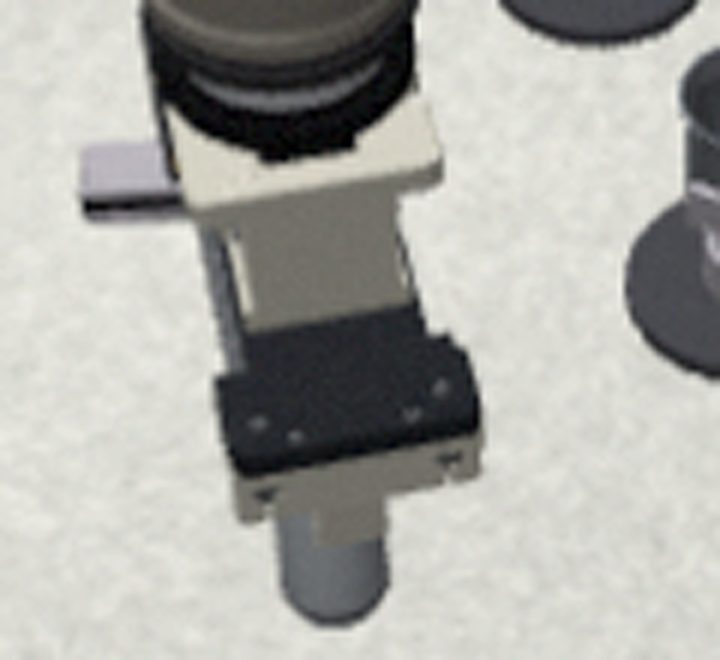

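View pics/t19.png

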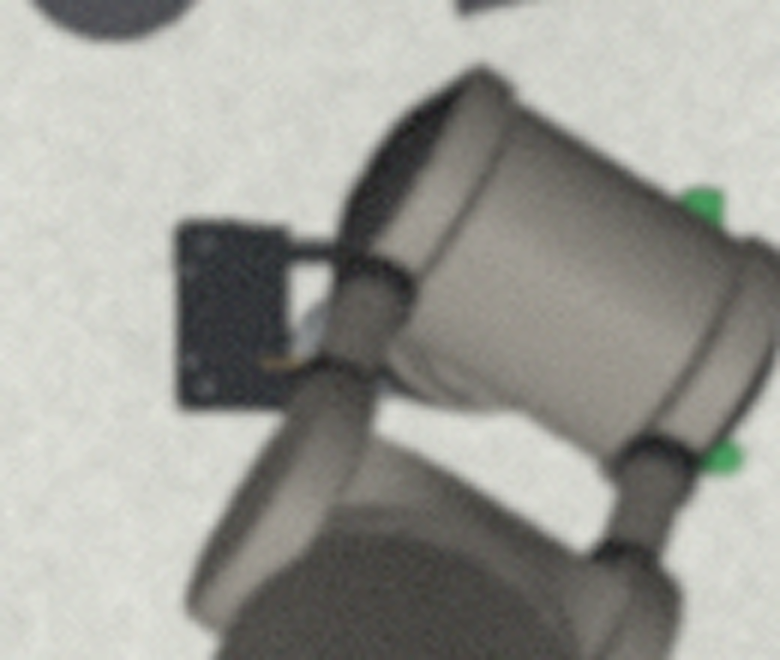

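```bash
python3 - <<'E'
from h import *
C=cams();o=robot.observe();print(o["tool_pos"])
x,y,z=o["tool_pos"]
pts=[(x,y-.065,z+.026),(x,y-.046,z+.009),(.433,-.181,0),(.433,-.181,.095),(.438,-.181,0)]
print((proj(C["side"],pts)-[230,250]+.5)*6)
E
```

```text
[ 0.43429915 -0.18152596  0.09222726]
[[357.92707738 545.89956702]
 [349.32949884 529.49417446]
 [336.34886686 595.03428748]
 [319.81719038 428.81932848]
 [350.35800358 592.24986879]]
```

```bash
python3 -m crank '[[0.15,0.05,1.5,0,0,0,1],[0.15,0.05,3,0,0,0,1],[0.15,0.05,3.9,0,0,0,0.8],[0.15,0.05,3.9,0,0,0,0.6]]' 
python3 - <<'E'
from h import *
C=cams()
o=robot.observe();print(o["opening"],o["time"],o["tool_pos"],o["contact_force"])
crop(C["side"],230,250,120,110,6,"pics/s20.png",[])
E
```

```text
time: 20.68
tool_pos: [0.432, -0.1806, 0.0525]
tool_rot: [3.141, -0.0, -3.142]
contact_force: [-0.5, 0.4, -0.2]
opening: 0.0763
0.06841775945844955 20.775 [ 0.43239811 -0.18078685  0.05300929] [-0.6194075  -0.3927905   0.17835095]
```

View pics/s20.png

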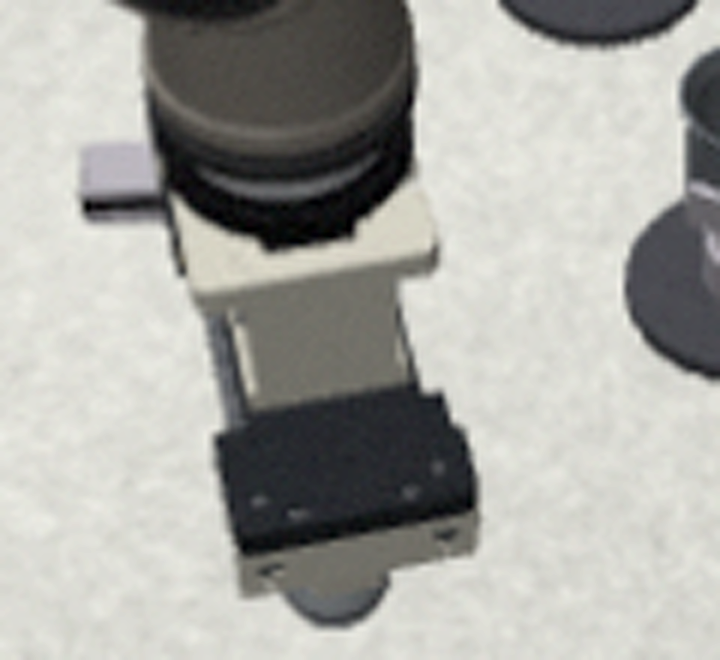

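```bash
python3 -m crank '[[0,0,0,0,0,0,0.5],[0,0,0,0,0,0,0.35],[0,0,0,0,0,0,0.3],[0,0,0,0,0,0,0.3],[0,0,0,0,0,0,0.3]]' 30
python3 -m crank '[[0,0,0,0,0,0,0.3],[0,0,0,0,0,0,0.3]]' 
python3 - <<'E'
from h import *
F=[]
for i in range(4): C=read_camera("side");F.append(robot.observe()["contact_force"])
o=robot.observe();print(np.mean(F,0),o["opening"],o["time"],o["tool_pos"])
crop(C,230,250,120,110,6,"pics/s21.png",[])
E
```

```text
time: 21.4
tool_pos: [0.4322, -0.1807, 0.0527]
tool_rot: [-3.141, 0.0, -3.142]
contact_force: [-0.0, -0.7, 2.6]
opening: 0.0378
time: 21.65
tool_pos: [0.4322, -0.1807, 0.0526]
tool_rot: [-3.141, 0.0, -3.141]
contact_force: [0.6, -0.8, 2.0]
opening: 0.0373
[-0.16418132 -0.83983109  3.31641565] 0.03718998321065672 21.85 [ 0.43218099 -0.18066566  0.0526533 ]
```

View pics/s21.png

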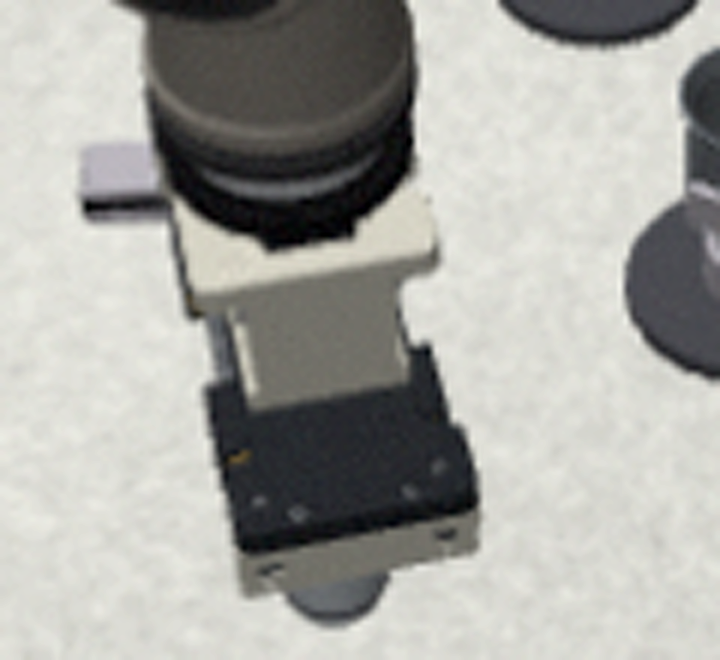

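```bash
python3 -m crank '[[0,0,-2,0,0,0,0.3],[0,0,-5,0,0,0,0.3],[0,0,-8,0,0,0,0.3],[0,0,-11,0,0,0,0.3],[0,0,-13,0,0,0,0.3]]'
python3 -m crank '[[0,0,0,0,0,0,0.3],[0,0,0,0,0,0,0.3],[0,0,0,0,0,0,0.3],[0,0,0,0,0,0,0.3]]'
python3 - <<'E'
from h import *
F=[]
for i in range(30): C=read_camera("side");F.append(robot.observe()["contact_force"])
o=robot.observe();print(np.mean(F,0),np.std(F,0),o["opening"],o["time"],o["tool_pos"])
crop(C,220,190,130,130,5,"pics/s22.png",[])
E
```

```text
time: 22.48
tool_pos: [0.4315, -0.1801, 0.1829]
tool_rot: [3.141, -0.001, -3.141]
contact_force: [0.4, -0.1, -3.9]
opening: 0.0371
time: 22.98
tool_pos: [0.4316, -0.1803, 0.1817]
tool_rot: [3.141, -0.001, -3.142]
contact_force: [-0.2, 1.3, -3.7]
opening: 0.0375
[ 0.02341947  0.0488723  -3.35810611] [0.43193854 0.58452741 0.52241739] 0.037707702254458256 24.475 [ 0.43198316 -0.18055083  0.18250386]
```

View pics/s22.png

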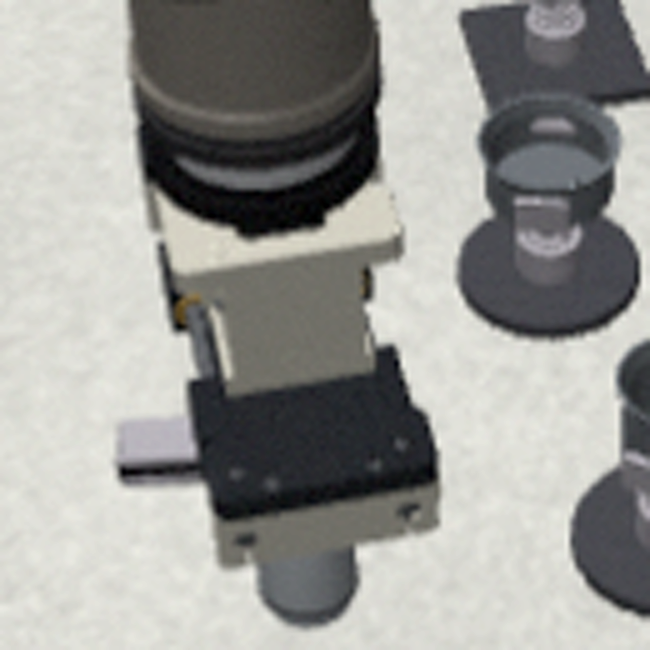

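```bash
python3 - <<'E'
from h import *
C=cams();c=C["side"]
for z in (.11,.12,.13):
    p=(proj(c,np.vstack([circ(.432,-.1806,z,.016),circ(.432,-.1806,z+.008,.019)]))-[220,190]+.5)*5
    print(z,p[:60,1].max(),p[60:,1].max())
p=(proj(c,np.vstack([circ(.432,-.1806,0,.016),circ(.432,-.1806,.008,.019)]))-[230,250]+.5)*6
print(p[:60,1].max(),p[60:,1].max(),"seen 622")
o=robot.observe();print(o["tool_pos"],o["contact_force"])
E
```

```text
0.11 666.2228683263211 659.7239843010047
0.12 650.2877461545683 643.6170614879088
0.13 634.1222169417254 627.2756210187515
632.9987492474456 627.1765837445159 seen 622
[ 0.43197409 -0.18055492  0.18250087] [-0.64871651  0.33836857 -3.50158207]
```

```bash
python3 -m crank '[[-2.3,5,-1,0,0,0,0.3],[-4.7,10,-1,0,0,0,0.3],[-7.1,15,-1,0,0,0,0.3],[-9.4,20,-1,0,0,0,0.3],[-11.8,25,-1,0,0,0,0.3]]'
python3 -m crank '[[-2.3,5,0,0,0,0,0.3],[-4.6,10,0,0,0,0,0.3],[-7,15,0,0,0,0,0.3],[-9.05,19.2,0,0,0,0,0.3],[-9.05,19.2,0,0,0,0,0.3]]'
python3 -m crank '[[0,0,0,0,0,0,0.3],[0,0,0,0,0,0,0.3]]'
python3 - <<'E'
from h import *
C=cams()
o=robot.observe();print(o["opening"],o["time"],o["tool_pos"],o["tool_rot"],o["contact_force"])
x,y,z=o["tool_pos"]; z-=.0527
crop(C["side"],260,100,130,110,6,"pics/s23.png",[(x,y,z,.016),(x,y,z+.008,.019),(.6405,.2615,.109,.0285)]);crop(C["top"],170,130,130,110,6,"pics/t23.png",[])
E
```

```text
time: 25.2
tool_pos: [0.5506, 0.0712, 0.1925]
tool_rot: [-3.141, 0.0, -3.141]
contact_force: [0.0, -1.2, -2.9]
opening: 0.0377
time: 25.82
tool_pos: [0.6405, 0.2647, 0.1908]
tool_rot: [3.141, -0.001, -3.138]
contact_force: [-0.5, -0.4, -3.3]
opening: 0.0376
time: 26.08
tool_pos: [0.6403, 0.2602, 0.1928]
tool_rot: [-3.141, -0.0, 3.14]
contact_force: [0.5, -0.2, -3.6]
opening: 0.0369
0.03763680541498174 26.175 [0.64049606 0.26029661 0.19307699] [3.14153347e+00 4.18797358e-04 3.14025582e+00] [-0.10708416 -0.02391683 -4.18329618]
```

View pics/s23.png

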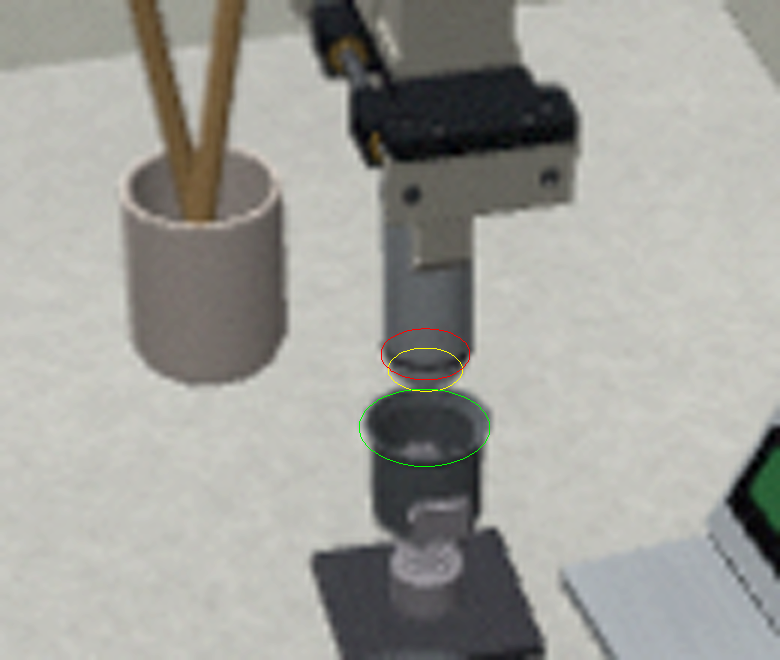

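View pics/t23.png

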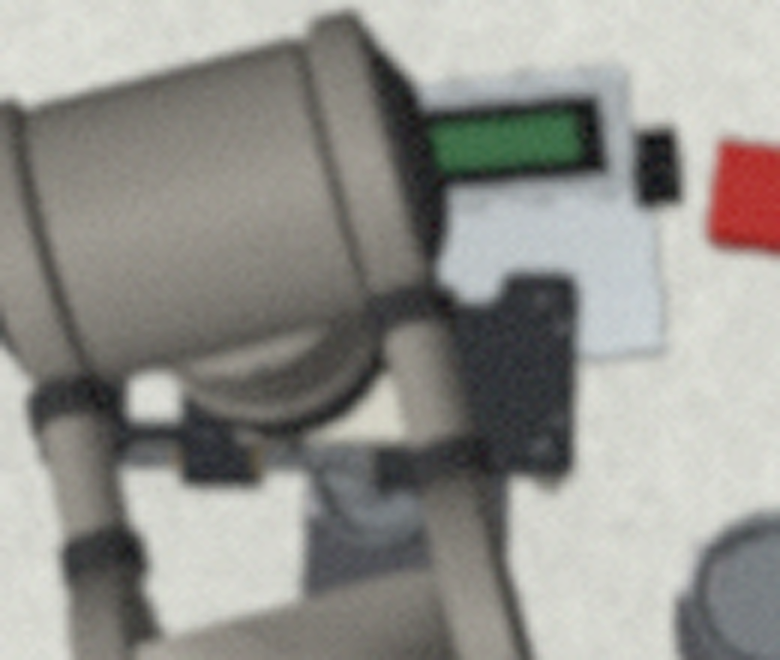

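```bash
python3 -m crank '[[0.1,0.1,1,0,0,0,0.3],[0.1,0.1,2,0,0,0,0.3],[0.1,0.1,3,0,0,0,0.3],[0.1,0.1,3.5,0,0,0,0.3],[0.1,0.1,3.5,0,0,0,0.3]]'
python3 - <<'E'
from h import *
F=[]
for i in range(3): C=read_camera("side");F.append(robot.observe()["contact_force"])
o=robot.observe();print(np.mean(F,0),o["opening"],o["time"],o["tool_pos"])
crop(C,260,100,130,110,6,"pics/s24.png",[])
E
```

```text
time: 26.8
tool_pos: [0.6392, 0.2624, 0.1569]
tool_rot: [-3.141, -0.001, -3.141]
contact_force: [-0.2, 0.2, -3.2]
opening: 0.0373
[-0.2508039  -0.19345266 -3.76938134] 0.037497576218676075 26.95 [0.63971795 0.26254975 0.15799313]
```

View pics/s24.png

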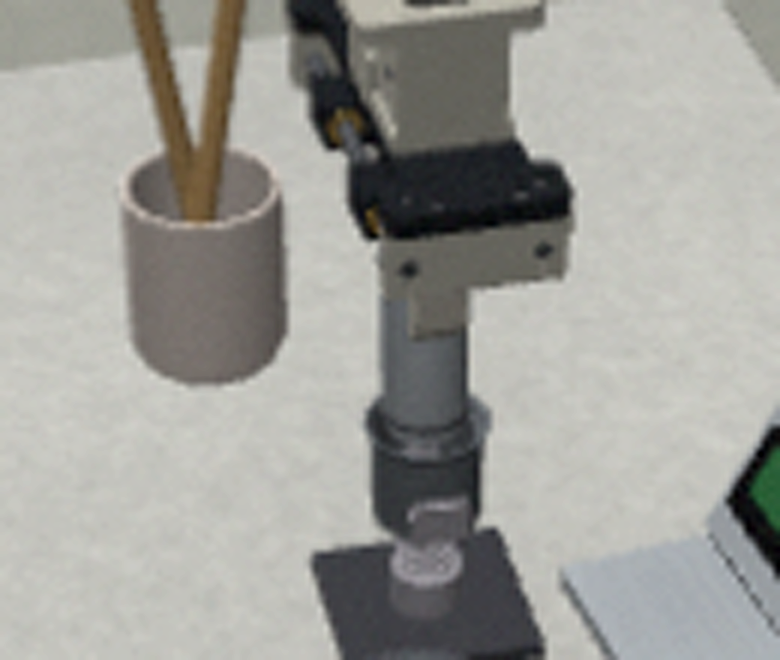

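```bash
python3 -m crank '[[0,-0.06,0.8,0,0,0,0.3],[0,-0.06,1.6,0,0,0,0.3],[0,-0.06,2.0,0,0,0,0.3],[0,-0.06,2.0,0,0,0,0.3]]'
python3 - <<'E'
from h import *
F=[]
for i in range(4): C=read_camera("side");F.append(robot.observe()["contact_force"])
o=robot.observe();print(np.mean(F,0),o["opening"],o["time"],o["tool_pos"])
E
```

```text
time: 27.45
tool_pos: [0.6392, 0.2618, 0.1369]
tool_rot: [-3.141, -0.001, 3.142]
contact_force: [-0.8, -0.2, -2.9]
opening: 0.0368
[-0.13766187 -0.46286624 -3.7370915 ] 0.03771973537374464 27.65 [0.63964831 0.26193015 0.13790927]
```

```bash
python3 -m crank '[[0,0,0.5,0,0,0,0.3],[0,0,1.0,0,0,0,0.3],[0,0,1.3,0,0,0,0.3],[0,0,1.3,0,0,0,0.3]]'
python3 -m crank '[[0,0,0.25,0,0,0,0.3],[0,0,0.5,0,0,0,0.3],[0,0,0.5,0,0,0,0.3]]'
python3 -m crank '[[0,0,0.2,0,0,0,0.3],[0,0,0.4,0,0,0,0.3],[0,0,0.4,0,0,0,0.3]]'
python3 - <<'E'
from h import *
F=[]
for i in range(4): C=read_camera("side");F.append(robot.observe()["contact_force"])
o=robot.observe();print(np.mean(F,0),o["opening"],o["time"],o["tool_pos"])
E
```

```text
time: 28.15
tool_pos: [0.6393, 0.2618, 0.1242]
tool_rot: [-3.142, -0.0, -3.142]
contact_force: [-0.2, -0.1, -2.8]
opening: 0.038
time: 28.52
tool_pos: [0.6396, 0.2618, 0.1197]
tool_rot: [3.141, 0.0, -3.142]
contact_force: [-0.7, -0.3, 0.9]
opening: 0.0379
time: 28.9
tool_pos: [0.6396, 0.2619, 0.1158]
tool_rot: [3.141, 0.001, -3.142]
contact_force: [-1.5, -0.3, 2.9]
opening: 0.0374
[-0.3285096  -0.01461038  2.2049958 ] 0.03756042837030783 29.1 [0.63962953 0.26189103 0.11580625]
```

```bash
python3 -m crank '[[0,0,0.2,0,0,0,0.3],[0,0,0.3,0,0,0,0.3],[0,0,0.3,0,0,0,0.3]]'
python3 -m crank '[[0,0,0.2,0,0,0,0.3],[0,0,0.3,0,0,0,0.3],[0,0,0.3,0,0,0,0.3]]'
python3 - <<'E'
from h import *
F=[]
for i in range(3): C=read_camera("side");F.append(robot.observe()["contact_force"])
o=robot.observe();print(np.mean(F,0),o["opening"],o["time"],o["tool_pos"])
E
```

```text
time: 29.48
tool_pos: [0.6396, 0.262, 0.1127]
tool_rot: [3.141, 0.0, -3.142]
contact_force: [-0.1, 1.0, 3.1]
opening: 0.0375
time: 29.85
tool_pos: [0.6395, 0.2618, 0.1091]
tool_rot: [-3.142, -0.0, 3.142]
contact_force: [0.6, -0.0, 1.2]
opening: 0.0378
[ 0.96849005 -0.09892818  0.88458446] 0.03733512371362992 30.0 [0.63947665 0.26177933 0.10927552]
```

```bash
python3 -m crank '[[0,0,0.2,0,0,0,0.3],[0,0,0.4,0,0,0,0.3],[0,0,0.6,0,0,0,0.3],[0,0,0.6,0,0,0,0.3]]'
python3 - <<'E'
from h import *
F=[]
for i in range(6): C=read_camera("side");F.append(robot.observe()["contact_force"])
o=robot.observe();print(np.mean(F,0),o["opening"],o["time"],o["tool_pos"])
E
```

```text
time: 30.5
tool_pos: [0.6396, 0.2618, 0.1037]
tool_rot: [3.141, 0.0, 3.142]
contact_force: [0.1, -1.3, 4.8]
opening: 0.0376
[-0.25859439 -0.590861    4.29552443] 0.03733890090326516 30.8 [0.63955037 0.26186788 0.10373038]
```

```bash
python3 -m crank '[[0,0,-0.2,0,0,0,0.3],[0,0,-0.4,0,0,0,0.3],[0,0,-0.6,0,0,0,0.3],[0,0,-0.68,0,0,0,0.3],[0,0,-0.68,0,0,0,0.3]]'
python3 - <<'E'
from h import *
F=[]
for i in range(8): C=read_camera("side");F.append(robot.observe()["contact_force"])
o=robot.observe();print(np.mean(F,0),o["opening"],o["time"],o["tool_pos"])
E
```

```text
time: 31.42
tool_pos: [0.6394, 0.2618, 0.1101]
tool_rot: [-3.142, -0.0, -3.142]
contact_force: [0.9, 1.1, -0.2]
opening: 0.0375
[ 0.99472812 -0.82892245  0.36001643] 0.037114308459627925 31.825 [0.63941236 0.26183284 0.11026587]
```

Nearly unloaded (0.2 N over zero). I'll release and lift clear.

```bash
python3 -m crank '[[0,0,-0.03,0,0,0,0.4],[0,0,-0.03,0,0,0,0.5],[0,0,-0.03,0,0,0,0.6],[0,0,-0.03,0,0,0,0.6],[0,0,-0.03,0,0,0,0.6]]'
python3 -m crank '[[0,0,-1,0,0,0,0.6],[0,0,-3,0,0,0,0.6],[0,0,-6,0,0,0,0.6],[0,0,-9,0,0,0,0.6],[0,0,-10,0,0,0,0.6]]'
python3 -m crank '[[5,0,-2,0,0,0,0.6],[10,0,-2,0,0,0,0.6],[15,0,-2,0,0,0,0.6],[20,0,-2,0,0,0,0.6],[22,0,-2,0,0,0,0.6]]'
python3 -m crank '[[0,0,0,0,0,0,0.6],[0,0,0,0,0,0,0.6],[0,0,0,0,0,0,0.6]]'
python3 - <<'E'
from h import *
C=cams()
o=robot.observe();print(o["time"],o["tool_pos"],o["contact_force"],o["opening"])
crop(C["side"],290,130,130,100,6,"pics/s25.png",[]);crop(C["side"],350,290,100,90,6,"pics/s26.png",[]);cv2.imwrite("pics/t25.png",C["top"]["frame"][:,:,::-1])
E
```

```text
time: 32.45
tool_pos: [0.6394, 0.2619, 0.1106]
tool_rot: [3.141, -0.0, -3.142]
contact_force: [0.9, -0.4, -0.5]
opening: 0.0549
time: 33.08
tool_pos: [0.6403, 0.2622, 0.2137]
tool_rot: [3.14, 0.004, -3.141]
contact_force: [-0.2, 0.6, -0.0]
opening: 0.0548
time: 33.7
tool_pos: [0.4166, 0.2617, 0.2305]
tool_rot: [-3.141, -0.001, -3.14]
contact_force: [0.5, 0.4, 0.4]
opening: 0.0548
time: 34.08
tool_pos: [0.4203, 0.2617, 0.2303]
tool_rot: [-3.142, -0.0, 3.141]
contact_force: [0.1, -0.2, -0.2]
opening: 0.0548
34.175 [0.42009709 0.26169984 0.23024896] [0.53534504 0.16225513 0.51984023] 0.05514316304382368
```

View pics/s25.png

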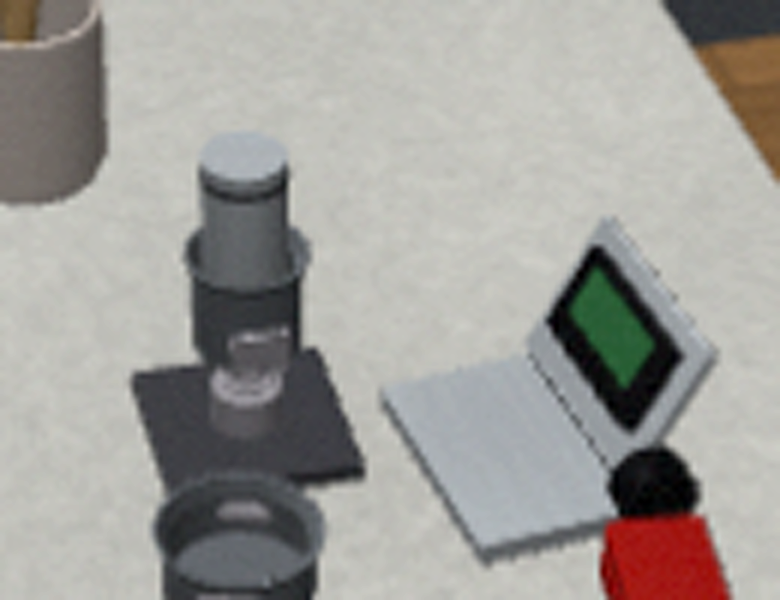

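View pics/s26.png

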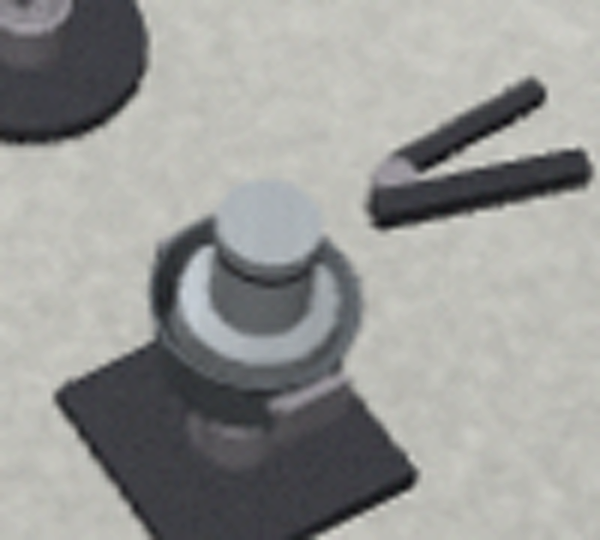

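View pics/t25.png

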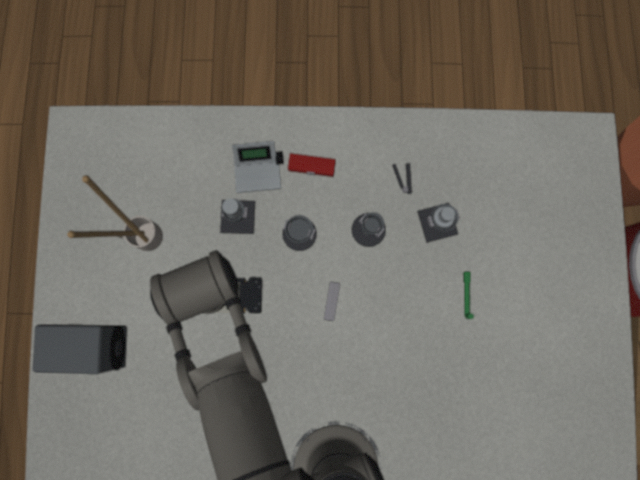

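```bash
python3 - <<'E'
from h import *
C=cams();crop(C["top"],210,190,60,50,10,"pics/t26.png",[]);crop(C["top"],415,190,60,50,10,"pics/t27.png",[])
E
```

```text
(no output)
```

View pics/t26.png

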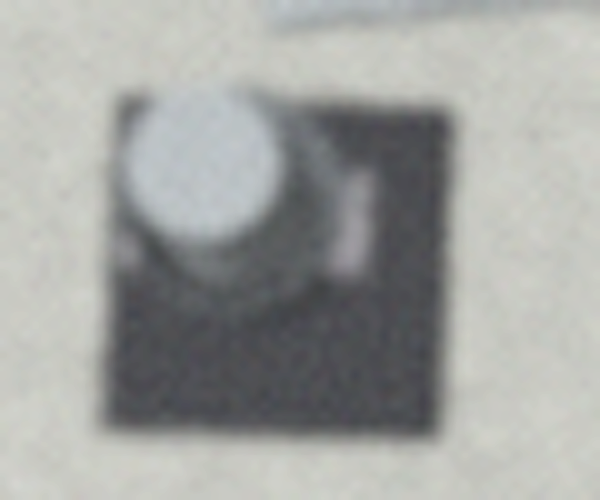

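View pics/t27.png

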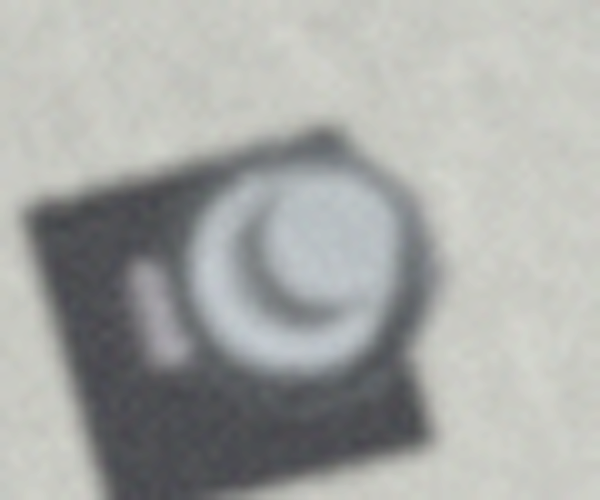

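Top view: canister lid at crop (203,165), pixel (229.9,206.1). Hub boss top at crop (335,238), pixel (448.1,213.4). Both sit concentric in their cups.

```bash
python3 - <<'E'
from h import *
C=cams()
print(tri(C,(330.1,155.9),(229.9,206.1)), tri(C,(350+268/6-.4,290+223/6-.4),(448.1,213.4)))
o=robot.observe();print(o["time"],o["qvel"].round(3));robot.hand_in()
E
```

```text
[0.63934126 0.26236985 0.15504617] [ 0.63108112 -0.2691785   0.12628911]
34.375 [ 0.002 -0.005 -0.001 -0.002  0.    -0.   ]
the job is handed in; nothing more can be done
```

I judged both parts heavy, put each in its own square-footed cup, and handed the job in at about 34 s. The hand-in gives no verdict.

- **Weighing:** the wrist read about 2.9 N (roughly 300 g) for the hub and 3.4 N (roughly 345 g) for the canister, both corrected against a near-zero empty reading.
- **Seating:** the upward force peaked at about 6 N on each part, then dropped as it passed the clips. Pressing 4 to 5.5 mm further raised the force at about 0.6 N/mm, which matches the cup spring with the part on its floor. The largest steady load was about 8 N, or 13 mm of sink. I eased each spring back to within a few tenths of a newton of the part's own weight before letting go.
- **Final check:** seen from both cameras, both parts stand upright and centred.

| Part | Measured top height | Expected top height |
|---|---|---|
| Canister | 155 mm | 153 mm |
| Hub | 126 mm | 124 mm |

- The 2 mm differences are within camera accuracy.
- The loose items show no visible shift in the top picture, though I did not measure them. The gripper is well clear of everything.

**Disagreement:** the fingertips stood roughly 28 mm higher than the reported tool height and nose length imply. The camera showed this, and the lack of contact at the hub's flange confirmed it to at least 17 mm. I therefore worked out all placing heights from the grip height on the ledge.

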